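# Fit the snap ring that locks a conveyor drive pulley

### The job

Take the red-handled ring pliers from the orange dock, squeeze them to spread the snap ring waiting on their jaws, slide the ring over the upright drive shaft and gently press it and the sprung pulley down until the pulley stops, then ease the handles apart so that the ring closes in the shaft's groove and locks the pulley down. Finally leave the pliers standing in the empty pocket of the green tool caddy. Do not finger the ring, do not ram the shaft or pulley, and leave the tape roll, the tin and the carton alone.

Things in the scene. Friction and masses are not known exactly. Their poses are not given: they have to be found in the camera images.
- pliers_grip (a point): Red-handled ring pliers, 168 mm tall, 160 g, standing jaws down. Point midway between the handles, 60 mm above the pivot; z up along the pliers. Squeeze along x: handles here are 42 mm wide over all at rest, 24 mm at the built-in stop (outer faces then parallel), 13.5 mm thick along y. Jaw ends 83 to 85 mm below the pivot. About 14 N squeezes them to the stop with the ring on; 25 N holds well.
- pliers_pivot (a point): Pivot of the pliers. Handles run 12 to 79 mm above it; flared ends (79 to 85 mm up) stick out 5 mm more per side, so fingers below them cannot slip off upwards. Squeezing drives the jaws apart, 12 mm each. The pliers' own spring opens the handles with about 3 N; easing a grip from 25 to 6 N lets the ring close and still holds the pliers.
- jaw_seat (a point): Point carried by the pliers, level with the squeezed jaws' shoulders (80 mm below the pivot), where the spread ring's centre sits: 27 mm from the pliers' middle plane along their -y. Below each shoulder a 3.4 mm tooth pushes a ring end outwards. Only this pressure and friction hold the ring up: keep squeezing while carrying. At rest the shoulders hang 3 mm lower.
- ring_center (a point): Dark steel snap ring, 4 mm thick, 44 g: two sprung arms, hinged at the back (22.5 mm along -y), forked ends in front (+y). Centre of its closed 32 mm bore, half-way up; z is its axis. It starts on the dock with the jaws between its ends. Fully spread it passes the 36 mm shaft with about 1 mm to spare all round. Still measured while the pliers carry it.
- ring_open (a joint): Opening of one ring arm about the back hinge, rad: 0 closed, about 0.20 when spread by fully squeezed pliers.
- pliers_squeeze (a joint): Swing of one plier arm, rad: 0 handles apart (rest), 0.15 fully squeezed. Below about 0.03 the teeth are clear of a ring that has closed.
- dock_pad (a point): Top of the grey fixed dock base (15 mm high) under the ring; x and y axes as the pliers' and ring's at the start. An orange post stands inside the ring and an orange wall in front of the jaws (+y), both 42 mm above the pad: lift straight up by 60 mm or more before moving sideways.
- fixture_axis (a point): Where the axis of the upright 36 mm steel shaft meets the bench; z up. Blue clamp block on a fixed steel base 130 mm square. The shaft is clamped at a height that differs each time and is not measured: its ring groove (6 mm wide, 31 mm diameter) has its middle 77 to 84 mm above the bench. The ring may face any way round the shaft. More than 25 N of pressing spoils the parts.
- pulley (a joint): How far the 84 mm aluminium pulley round the shaft is pushed down, m: 0 at rest (flat top 3.3 mm above the groove's middle), 0.006 at its hard stop (top 2.7 mm below the middle, so that a ring lying on it is in the groove). Its spring pushes up: 1 N to start, 3.5 N at the stop. The shaft's 36 mm land is 3 to 9 mm above the groove's middle, then a cone narrows to 22 mm at 18 mm above it.
- caddy_floor (a point): Centre of the floor of the empty pocket of the fixed green tool caddy: inside 60 mm along x, 44 mm along y, walls 5 mm thick, rim 75 mm above this point. The jaws are 26 mm wide at rest, 50 mm squeezed; the pliers go in with their x along the pocket's x and come to stand with the handles above the rim. Beside it, 45 mm along +y, three short screwdriver handles reach 81 mm up.
- tape: Brown tape roll lying flat, 90 mm across, 48 mm high; bystander, origin under its centre.
- tin: Jar of grease with yellow cap, 60 mm across, 70 mm high; bystander, origin under its centre.
- carton: Small closed carton, 90 x 130 x 70 mm; bystander, origin under its centre.
There are look-alikes about, which are no part of the job. What is shaped like the part that bears pliers_grip but blue is not meant.

How it is judged:
By the outcome, as a careful person would: the job done as asked, in the order asked, and still so for the second after the job is handed in, with the robot touching nothing.
It also fails if it takes over 64 s, if anything falls off the work surface, if the arm or the gripper's body presses on something with over 40 N, if the wrist force passes 120 N, or if a joint passes its speed limit or range.

### The arm

A 7-joint arm with a two-finger parallel gripper is mounted at the origin on the work surface. World frame = base frame: x ahead of the robot, y to its left, z up, the work surface at z = 0. Lengths are in m, angles in rad, forces in N, time in s.
With the tool pointing down it reaches from about 0.35 to 0.9 m from the base axis. Payload 19.9 kg.
Tool frame: the origin (TCP) lies between the finger pads; the fingertips stand 8 mm ahead of it and the grasp point (between the pads) lies 11 mm behind it (env.nose_length is the distance from the TCP to the fingertips, in m); x points along the fingers, y is the direction in which the jaws open and shut, and the axes are right-handed (so a half turn about x gives the same grasp; the last joint's range is limited). The gripper opens to 94 mm and grips with 3 to 60 N. Pads are 16 mm wide; open, the fingers measure 119 mm over their backs; the gripper's body (75 mm by 177 mm) begins 78 mm behind the grasp point.
Start: joints at [-1.286, 0.417, -0.01, 1.614, 0.005, 1.111, -0.053], TCP at [0.201, 0.592, 0.183] pointing down, gripper open.
Joint ranges: [-2.81, 2.81], [-0.39, 2.02], [-1.27, 1.25], [0.06, 2.57], [-1.19, 4.33], [0.19, 2], [-2.82, 2.82]. Speed limits (rad/s): [1.89, 1.89, 2.39, 2.39, 3.01, 3.01, 3.01].

### API

Orientations are given as [roll, pitch, yaw] about the fixed x, y, z axes, in that order (R = Rz(yaw) Ry(pitch) Rx(roll)).
In Python, from workcell import env gives the robot as it stands.
- The arm moves only by the tool move_arm, never from a script. Its arguments are lists of equal length, an entry for each row: "travel": the shift along the world's x, y, z in cm, a list of three; "spin": the turn about the world's z in degrees; "gripper": the closure, from 0 (fully open) to 1 (shut). In form: {"travel": [[dx, dy, dz], ...], "spin": [spin, ...], "gripper": [gripper, ...]}. A call has 1 to 20 rows; each row shifts and turns the commanded pose from where the row before left it; what a row does not reach is not made up. A row lasts 1/8 s, in which the tool goes at most 62.5 mm and 10.7 degrees, less where a joint would pass 70% of its speed; a pose out of reach is approached as far as the arm can. A call with a gripper value outside its range is refused whole. The fingers move at their own pace and stop on an object; "newtons" is the grip in N (left out, the last holds). Time passes only in rows, so rows that do not move let the fingers close. It gives the time, the measured TCP pose, the force and the opening at its end, in the units of the state.
- env.observe(): the state, without advancing time (a new reading comes with each control period).
- env.get_image(name): name is "scene" or "side" or "wrist"; returns a dict with "img" (420x560x3 uint8, red, green, blue), "depth" (420x560 float32, m along the optical axis (not along the pixel's ray), 0 where there is no reading), "intrinsics" (3x3 intrinsics, pixels), "dist" ([k1, k2, p1, p2, k3] as OpenCV has them; the pictures are not rectified), "R" (3x3) and "t" (3): a world point X has camera coordinates R X + t; the wrist camera has in their place "mount" (4x4, takes a point from camera to tool coordinates, whose origin is the TCP and whose axes are the tool frame's). Camera axes: x right, y down, z forward; pixel columns grow to the right and rows downward; lengths in m; the calibration is good to about 2 mm. A picture is of the moment at which its call begins: read the wrist's pose just before it.
- env.hand_in(): hands the job in, once; it reports no verdict.
The state is a dict: "t": time; "joints": joint angles; "joint_vel": joint speeds; "tau": joint torques, N m; "eef_pos": TCP position; "eef_rot": TCP orientation; "ft_force": force on the tool from outside, world axes, zero at the start; "torque": the same for the moment, N m; "finger_gap": opening from 0.0 (shut) to 1.0 (fully open).
Only numpy, scipy, OpenCV 4.12 (cv2) and the standard library are available. Lean on these libraries where they do the work, as an engineer would, in place of code of your own. Each camera call takes 0.05 s, during which the arm holds its last target. There are 200 camera calls.

## Working session

There is one attempt and no reset: what is moved stays moved. The work goes in short steps, Python scripts to look and compute and a tool call to move; the robot and the scene stay as the last step left them, time stands still between calls to the robot, and variables do not carry over. Pictures are saved under pics/ and viewed, about 8 in all and at most 12, crops included, and the job is handed in when it is done.

Besides the shell and the picture viewer there is one more tool, called after ">>>" by a JSON object that holds its "op" and its "data". move_arm: Moves the arm, as the interface text tells. Its arguments: {"type":"object","properties":{"travel":{"type":"array","items":{"type":"array","items":{"type":"number"}}},"spin":{"type":"array","items":{"type":"number"}},"gripper":{"type":"array","items":{"type":"number"}},"newtons":{"type":"number"}},"required":["travel","spin","gripper"]}

```bash
ls; mkdir -p pics; cat > h.py <<'E'
import numpy as np, cv2
from workcell import env
from scipy.spatial.transform import Rotation as Ro
def save(name,c,crop=None,scale=1):
    im=c["img"][:,:,::-1]
    if crop: im=im[crop[1]:crop[3],crop[0]:crop[2]]
    cv2.imwrite("pics/"+name,cv2.resize(im,None,fx=scale,fy=scale,interpolation=cv2.INTER_CUBIC))
def cam(name):
    o=env.observe(); c=env.get_image(name)
    if "R" in c: R=np.array(c["R"]).T; p=-R@np.array(c["t"])
    else:
        M=np.array(c["mount"]); W=np.eye(4); W[:3,:3]=Ro.from_euler("xyz",o["eef_rot"]).as_matrix(); W[:3,3]=o["eef_pos"]
        T=W@M; R,p=T[:3,:3],T[:3,3]
    c["Rw"],c["p"]=R,p; return c
def rays(c,uv):
    n=cv2.undistortPoints(np.array(uv,float).reshape(-1,1,2),np.array(c["intrinsics"]),np.array(c["dist"])).reshape(-1,2)
    return np.c_[n,np.ones(len(n))]
def onz(c,uv,z):
    d=rays(c,uv)@c["Rw"].T
    return c["p"]+d*((z-c["p"][2])/d[:,2])[:,None]
def depthpts(c,uv):
    uv=np.array(uv); r=rays(c,uv); z=c["depth"][uv[:,1].astype(int),uv[:,0].astype(int)]
    return (r*z[:,None])@c["Rw"].T+c["p"]
def proj(c,X):
    P=(np.array(X)-c["p"])@c["Rw"]
    return cv2.projectPoints(P.reshape(-1,1,3),np.zeros(3),np.zeros(3),np.array(c["intrinsics"]),np.array(c["dist"]))[0].reshape(-1,2)
E
python3 - <<'E'
from h import *
print(env.observe(), env.nose_length)
for n in ("scene","side","wrist"):
    c=cam(n); print(n,c["p"],c["Rw"][:,2]); np.savez("/tmp/%s.npz"%n,**c)
    im=c["img"]
    save(n+"0.png",c,scale=1.4 if n!="wrist" else 1)
E
```

```text
pics
{'t': 0.0, 'joints': array([-1.28549391,  0.41796058, -0.01031298,  1.61414659,  0.00471458,
        1.11071239, -0.05301379]), 'joint_vel': array([-0.0007457 ,  0.00103316, -0.0006501 ,  0.001903  , -0.00098528,
       -0.0004505 ,  0.00063339]), 'tau': array([-3.48207450e-04, -8.51247883e+01,  6.38449956e-01, -4.25990438e+01,
       -4.89104586e-02,  1.85683009e-02,  9.79439301e-05]), 'eef_pos': array([0.20052061, 0.5915419 , 0.18194522]), 'eef_rot': array([-1.48798019,  1.56959296, -1.81477266]), 'ft_force': array([-1.04720308,  0.10964896,  0.35229579]), 'torque': array([ 0.03360471,  0.05445821, -0.02950845]), 'finger_gap': 0.9979035066830333} 0.008
scene [1.20098387 0.12367152 0.66812   ] [-0.77774977 -0.06197741 -0.62551107]
side [ 0.17666215 -0.95003583  0.77312135] [ 0.28578657  0.79947672 -0.52835879]
wrist [0.12391919 0.61838261 0.38418057] [ 0.26310751 -0.09121015 -0.96044529]
```

View pics/scene0.png

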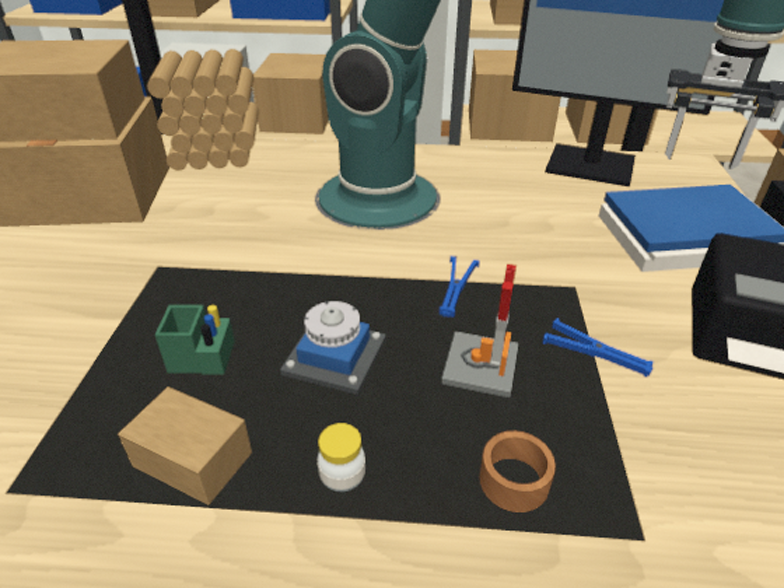

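View pics/side0.png

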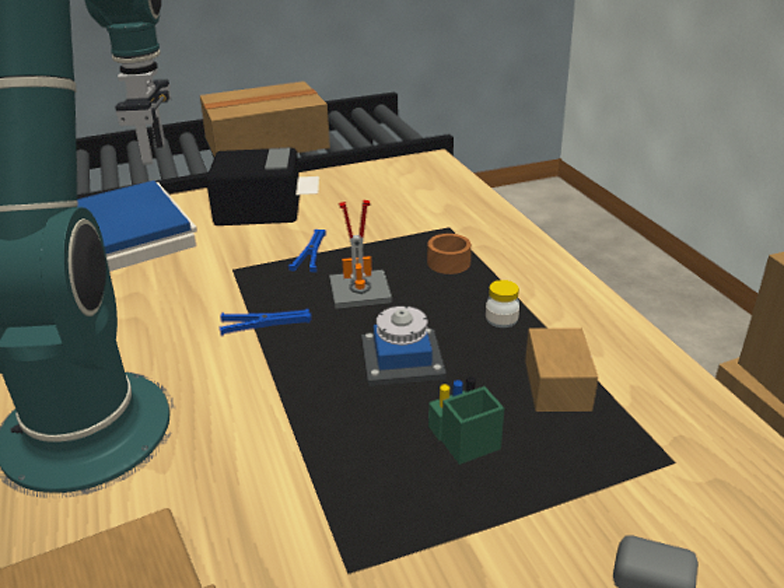

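The scene view (at 1.4×) shows the red pliers on the dock at (507,290). The look-alikes are blue pliers at (460,285) and (600,347), both lying flat. I choose the red standing ones. The fixture is at (333,340) and the caddy at (182,340), with its screwdrivers on the +y side.

```bash
cat > m.py <<'E'
from h import *
import sys
def pts(c,mask):
    v,u=np.nonzero(mask); uv=np.c_[u,v]; P=depthpts(c,uv); ok=c["depth"][v,u]>0
    return P[ok],uv[ok]
def load(n): 
    d=np.load("/tmp/%s.npz"%n); return {k:d[k] for k in d.files}
if __name__=="__main__":
  for n in ("scene","side"):
    c=load(n); hsv=cv2.cvtColor(c["img"],cv2.COLOR_RGB2HSV); H,S,V=[hsv[...,i].astype(int) for i in range(3)]
    v,u=np.mgrid[:420,:560]; allp=depthpts(c,np.c_[u.ravel(),v.ravel()]).reshape(420,560,3)
    ws=(allp[...,0]>.3)&(allp[...,0]<.95)&(abs(allp[...,1])<.5)&(allp[...,2]>.004)&(c["depth"]>0)
    for nm,m in dict(red=((H<5)|(H>175))&(S>170),orange=(H>8)&(H<18)&(S>200),green=(H>50)&(H<90)&(S>90),blue=(H>100)&(H<118)&(S>130),yellow=(H>22)&(H<32)&(S>180)).items():
        P,uv=pts(c,m&ws)
        k,lab,st,ce=cv2.connectedComponentsWithStats((m&ws).astype(np.uint8))
        for i in range(1,k):
            if st[i,4]<25: continue
            q=allp[lab==i]; print(n,nm,st[i],"mean",q.mean(0).round(4),"lo",np.percentile(q,2,axis=0).round(3),"hi",np.percentile(q,98,axis=0).round(3))
    # top rim of caddy / pulley top / dock pad by height
    for nm,zlo,zhi,m in (("pad",.011,.019,(S<60)),("pulleytop",.075,.095,(S<60)&(V>120)),("rim",.06,.1,(H>50)&(H<90)&(S>90)),("base",.005,.03,S<60)):
        mm=(m&ws&(allp[...,2]>zlo)&(allp[...,2]<zhi)).astype(np.uint8)
        k,lab,st,ce=cv2.connectedComponentsWithStats(mm)
        for i in range(1,k):
            if st[i,4]<120: continue
            q=allp[lab==i]; r=cv2.minAreaRect((q[:,:2]*1000).astype(np.float32))
            print(n,nm,st[i],"z",np.median(q[:,2]).round(4),"rect",np.round(r[0],1),np.round(r[1],1),round(r[2],1))
E
python3 m.py
```

```text
scene red [356 189  12  40 252] mean [0.5466 0.2369 0.1611] lo [0.517 0.229 0.117] hi [0.565 0.246 0.186]
scene green [ 111  218   56   49 1794] mean [ 0.5635 -0.2308  0.0481] lo [ 0.517 -0.273  0.007] hi [ 0.588 -0.183  0.081]
scene blue [314 193  22  33 258] mean [0.3717 0.1737 0.0135] lo [0.305 0.153 0.005] hi [0.417 0.2   0.017]
scene blue [146 225   9  16  74] mean [ 0.5519 -0.2009  0.0749] lo [ 0.524 -0.222  0.054] hi [ 0.57  -0.194  0.088]
scene blue [388 227  78  42 779] mean [0.4888 0.4031 0.0115] lo [0.432 0.326 0.004] hi [0.532 0.476 0.016]
scene blue [212 230  52  37 847] mean [ 0.5628 -0.0111  0.0398] lo [ 0.506 -0.065  0.019] hi [0.584 0.033 0.05 ]
scene pad [201 236  75  43 839] z 0.0146 rect [531.2 -15.4] [130.5 132.7] 76.4
scene pad [ 316  237   55   44 1230] z 0.015 rect [533.6 217.2] [104.9 114.2] 78.9
scene pulleytop [218 215  39  28 764] z 0.0826 rect [531.4 -15.8] [83.  82.1] 52.5
scene rim [111 218  35  29 563] z 0.0736 rect [ 551.5 -247.8] [72.9 55.8] 1.2
scene base [ 201  236   75   45 1033] z 0.0144 rect [531.8 -15.5] [129.7 134.7] 75.9
scene base [ 316  237
[... 1311 characters left out ...]
01  0.059] hi [0.768 0.049 0.074]
side yellow [314 275   7  16  71] mean [ 0.5214 -0.2086  0.0792] lo [ 0.516 -0.214  0.059] hi [ 0.529 -0.2    0.088]
side pad [235 193  45  26 648] z 0.0161 rect [529.9 215.4] [113.5 110.6] 78.6
side pad [258 235  60  38 750] z 0.0149 rect [529.2 -18.2] [135.  130.6] 76.0
side pulleytop [269 219  36  21 495] z 0.0832 rect [531.  -16.2] [81.3 83.1] 31.7
side rim [316 277  44  33 746] z 0.0747 rect [ 548.1 -239.8] [72.7 76.5] 4.8
side base [235 193  45  27 807] z 0.0161 rect [531.9 225.2] [133.8 110.6] 78.8
side base [347 220  24  14 182] z 0.0187 rect [736.9   8.7] [30.3 60.1] 65.4
side base [258 235  60  41 927] z 0.0147 rect [529.1 -18.4] [135.4 130.7] 75.9
```

View pics/wrist0.png

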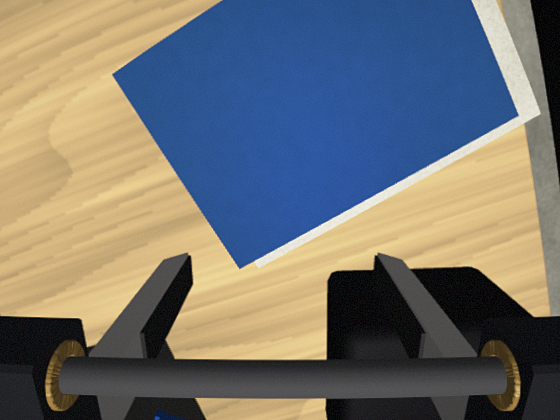

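The wrist view shows only the book below the start pose. The dock yaw comes out near −11°, and the pliers stand at about (0.534, 0.233).

```bash
python3 - <<'E'
from m import *
o=env.observe(); R=Ro.from_euler("xyz",o["eef_rot"]).as_matrix(); print(R.round(3)); print("tool y yaw",np.degrees(np.arctan2(R[1,1],R[0,1])))
print(np.round(o["joints"],2))
c=load("scene"); v,u=np.mgrid[:420,:560]; P=depthpts(c,np.c_[u.ravel(),v.ravel()])
P=P[(P[:,1]>.28)&(P[:,0]>.1)&(P[:,0]<.8)&(P[:,1]<.75)]
for x in np.arange(.1,.8,.1): print(round(x,1),[round(float(P[(abs(P[:,0]-x)<.05)&(abs(P[:,1]-y)<.05)][:,2].max(initial=0)),2) for y in (.3,.4,.5,.6,.7)])
E
```

```text
[[-0.     0.321  0.947]
 [-0.001  0.947 -0.321]
 [-1.    -0.001  0.   ]]
tool y yaw 71.27570519178693
[-1.29  0.42 -0.01  1.61  0.    1.11 -0.05]
0.1 [0.0, 0.0, 0.35, 0.07, 0.06]
0.2 [0.0, 0.0, 0.47, 0.47, 0.35]
0.3 [0.01, 0.01, 0.04, 0.47, 0.35]
0.4 [0.02, 0.02, 0.0, 0.14, 0.13]
0.5 [0.02, 0.02, 0.02, 0.14, 0.13]
0.6 [0.0, 0.0, 0.0, 0.06, 0.0]
0.7 [0.05, 0.0, 0.0, 0.0, 0.0]
```

>>> {"op": "move_arm", "data": {"travel": [[2.78, -2.99, 2.95], [2.78, -2.99, 2.95], [2.78, -2.99, 2.95], [2.78, -2.99, 2.95], [2.78, -2.99, 0], [2.78, -2.99, 0], [2.78, -2.99, 0], [2.78, -2.99, 0], [2.78, -2.99, 0], [2.78, -2.99, 0], [2.78, -2.99, 0], [2.78, -2.99, 0], [0, 0, 0], [0, 0, 0]], "spin": [-6.87, -6.87, -6.87, -6.87, -6.87, -6.87, -6.87, -6.87, -6.87, -6.87, -6.87, -6.87, 0, 0], "gripper": [0, 0, 0, 0, 0, 0, 0, 0, 0, 0, 0, 0, 0, 0]}}

```text
t: 1.9
eef_pos: [0.5337, 0.2337, 0.3003]
eef_rot: [-1.381, 1.57, 3.138]
ft_force: [-0.8, 0.4, 0.3]
finger_gap: 1.002
```

```bash
python3 - <<'E'
from m import *
c=cam("wrist"); np.savez("/tmp/w1.npz",**c); save("w1.png",c,scale=1.4)
o=env.observe(); R=Ro.from_euler("xyz",o["eef_rot"]).as_matrix(); print(o["eef_pos"],"yaw",np.degrees(np.arctan2(R[1,1],R[0,1])),c["p"])
for r in ("w1","scene","side"):
    c=load(r); hsv=cv2.cvtColor(c["img"],cv2.COLOR_RGB2HSV); H,S,V=[hsv[...,i].astype(int) for i in range(3)]
    k,lab,st,ce=cv2.connectedComponentsWithStats((((H<5)|(H>175))&(S>150)&(V>60)).astype(np.uint8))
    for i in range(1,k):
        if st[i,4]>25:
            m=lab==i; P,uv=pts(c,m); P=P[(P[:,2]>.1)&(P[:,2]<.2)]
            if len(P): print(r,st[i],P.mean(0).round(4),np.percentile(P,2,axis=0).round(3),np.percentile(P,98,axis=0).round(3))
E
```

```text
[0.53354466 0.23407728 0.3003286 ] yaw -11.030241666198625 [0.54927025 0.31369853 0.50246122]
w1 [252 177  27  30 464] [0.5201 0.243  0.1681] [0.509 0.236 0.121] [0.53  0.249 0.186]
w1 [291 177  28  30 469] [0.5546 0.2362 0.1679] [0.545 0.228 0.122] [0.565 0.242 0.186]
scene [356 189  12  40 267] [0.5465 0.2368 0.1602] [0.517 0.229 0.117] [0.565 0.247 0.186]
side [257 143   7  26  70] [0.5502 0.2296 0.1582] [0.542 0.223 0.12 ] [0.56  0.236 0.187]
side [243 145   9  25  49] [0.5184 0.2363 0.157 ] [0.509 0.23  0.119] [0.525 0.245 0.186]
```

View pics/w1.png

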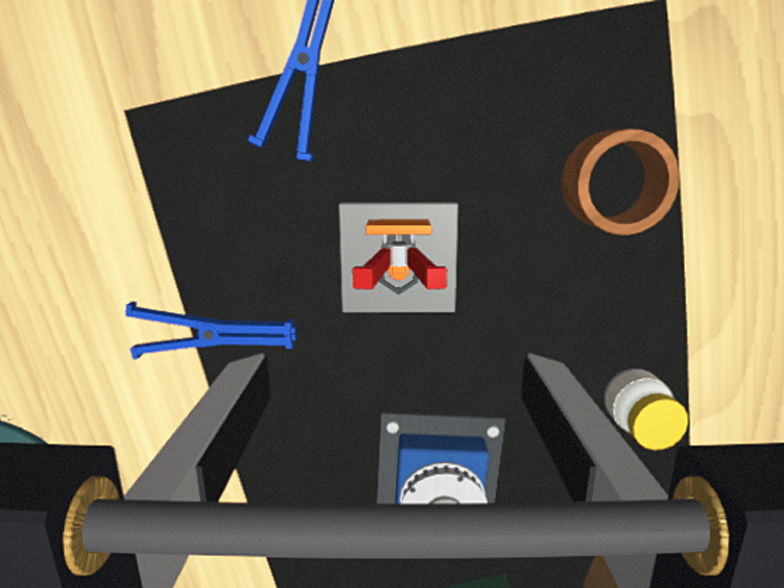

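The close view confirms the red handles at (363,277) and (436,277), on the grey dock with the orange post and wall. Next I work out the centre from the top faces.

```bash
python3 - <<'E'
from m import *
a=np.radians(-11.1); B=np.array([[np.cos(a),np.sin(a)],[-np.sin(a),np.cos(a)]])  # rows: ex, ey
for r in ("w1","scene","side"):
    c=load(r); hsv=cv2.cvtColor(c["img"],cv2.COLOR_RGB2HSV); H,S,V=[hsv[...,i].astype(int) for i in range(3)]
    P,uv=pts(c,((H<5)|(H>175))&(S>150)&(V>60)); k=(P[:,2]>.1)&(P[:,2]<.2)&(P[:,1]<.26)&(P[:,1]>.2);P=P[k];uv=uv[k]
    q=P[:,:2]@B.T
    for lo,hi in ((.178,.2),(.15,.165),(.12,.14)):
        s=q[(P[:,2]>lo)&(P[:,2]<hi)]
        print(r,lo,len(s),np.percentile(s,[2,50,98],axis=0).T.round(4).tolist(), "z",np.percentile(P[:,2],98).round(4))
    if r=="w1":
        V1=V[uv[:,1],uv[:,0]]; t=(V1>150); T=onz(c,uv[t],.187)[:,:2]@B.T
        print("top face",t.sum(),np.percentile(V1,[5,50,95]),T.min(0),T.max(0),((T.min(0)+T.max(0))/2)@B)
E
```

```text
w1 0.178 482 [[0.4525, 0.4653, 0.5097], [0.331, 0.3375, 0.3435]] z 0.1859
w1 0.15 116 [[0.463, 0.4928, 0.4995], [0.3317, 0.3408, 0.3437]] z 0.1859
w1 0.12 129 [[0.4671, 0.4744, 0.495], [0.3316, 0.3413, 0.3436]] z 0.1859
top face 410 [ 87. 133. 238.] [0.45257816 0.33089746] [0.50965083 0.34418699] [0.53709842 0.2386026 ]
scene 0.178 76 [[0.4591, 0.5004, 0.5111], [0.3318, 0.3377, 0.3439]] z 0.1859
scene 0.15 45 [[0.4657, 0.5004, 0.5025], [0.3315, 0.3377, 0.3444]] z 0.1859
scene 0.12 47 [[0.4917, 0.4964, 0.4987], [0.3312, 0.3374, 0.3445]] z 0.1859
side 0.178 31 [[0.4533, 0.4977, 0.506], [0.3262, 0.3319, 0.3412]] z 0.1874
side 0.15 21 [[0.4624, 0.4936, 0.4995], [0.3269, 0.3311, 0.3374]] z 0.1874
side 0.12 26 [[0.4664, 0.4878, 0.4941], [0.3271, 0.3304, 0.3367]] z 0.1874
```

>>> {"op": "move_arm", "data": {"travel": [[0.33, 0.39, 0], [0, 0, -3], [0, 0, -3], [0, 0, -3], [0, 0, -2.5], [0, 0, -2], [0, 0, -1.5], [0, 0, 0], [0, 0, 0], [0, 0, 0], [0, 0, 0], [0, 0, 0], [0, 0, 0], [0, 0, 0], [0, 0, 0]], "spin": [0, 0, 0, 0, 0, 0, 0, 0, 0, 0, 0, 0, 0, 0, 0], "gripper": [0, 0, 0, 0, 0, 0, 0, 0, 1, 1, 1, 1, 1, 1, 1], "newtons": 6}}

```text
t: 3.82
eef_pos: [0.5378, 0.2371, 0.1508]
eef_rot: [2.238, 1.57, 0.472]
ft_force: [0.0, 0.2, 6.4]
finger_gap: 0.574
```

>>> {"op": "move_arm", "data": {"travel": [[0, 0, 0], [0, 0, 0], [0, 0, 0], [0, 0, 0]], "spin": [0, 0, 0, 0], "gripper": [1, 1, 1, 1]}}

```text
t: 4.32
eef_pos: [0.5378, 0.237, 0.1508]
eef_rot: [2.204, 1.57, 0.438]
ft_force: [0.6, -0.0, 5.4]
finger_gap: 0.572
```

```bash
python3 - <<'E'
from m import *
c=cam("side"); u,v=proj(c,[[.537,.238,.13]])[0].astype(int); save("s1.png",c,(u-60,v-60,u+60,v+50),6)
c=cam("scene");  u,v=proj(c,[[.537,.238,.13]])[0].astype(int); save("c1.png",c,(u-60,v-60,u+60,v+50),6)
a=cv2.imread("pics/s1.png");b=cv2.imread("pics/c1.png");cv2.imwrite("pics/sc1.png",cv2.resize(np.hstack([a,b]),(800,370)))
E
```

```text
(no output)
```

View pics/sc1.png

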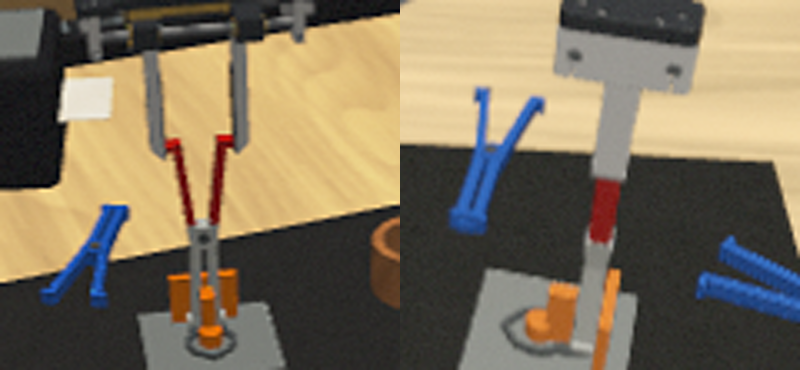

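Left crop: the fingertips at about (165,155) and (240,150) lie only just below the handle flares at (170,140) and (225,138). The pads bear on the flares, and the tips look higher than expected. I check this by projection.

```bash
python3 - <<'E'
from m import *
o=env.observe(); R=Ro.from_euler("xyz",o["eef_rot"]).as_matrix(); print(o["eef_pos"],np.degrees(np.arctan2(R[1,1],R[0,1])),R[:,0])
for n in("side","scene"):
    c=cam(n); u0,v0=proj(c,[[.537,.238,.13]])[0].astype(int)
    f=lambda X:((proj(c,X)-[u0-60,v0-60])*6*400/720 + [0 if n=="side" else 400,0]).round().tolist()
    p=o["eef_pos"]; y=R[:,1]
    print(n,"tips",f([p+R[:,0]*.008+y*.027,p+R[:,0]*.008-y*.027]),"tcp",f([p]),"flare",f([[.5371,.2386,.1865]]),"ref z=.13",f([[.537,.238,.13]]))
    hsv=cv2.cvtColor(c["img"],cv2.COLOR_RGB2HSV); H,S,V=[hsv[...,i].astype(int) for i in range(3)]
    P,uv=pts(c,((H<5)|(H>175))&(S>150)&(V>60)); k=(P[:,2]>.1)&(P[:,2]<.25)&(P[:,1]<.29)&(P[:,1]>.2);P=P[k]
    print(np.percentile(P,[1,50,99],axis=0).round(3).tolist())
E
```

```text
[0.53779338 0.23707598 0.15078852] -11.166539679186283 [ 4.79329517e-04  2.33533864e-04 -9.99999858e-01]
side tips [[235.0, 183.0], [168.0, 190.0]] tcp [[201.0, 178.0]] flare [[197.0, 136.0]] ref z=.13 [[201.0, 200.0]]
[[0.512, 0.225, 0.118], [0.545, 0.232, 0.16], [0.562, 0.245, 0.188]]
scene tips [[598.0, 215.0], [609.0, 160.0]] tcp [[605.0, 176.0]] flare [[616.0, 127.0]] ref z=.13 [[603.0, 202.0]]
[[0.536, 0.229, 0.113], [0.554, 0.236, 0.139], [0.559, 0.246, 0.163]]
```

>>> {"op": "move_arm", "data": {"travel": [[0, 0, 0], [0, 0, 0], [0, 0, 0], [0, 0, 0], [0, 0, 0]], "spin": [0, 0, 0, 0, 0], "gripper": [0, 0, 0, 0, 0]}}

```text
t: 5.15
eef_pos: [0.5375, 0.237, 0.1505]
eef_rot: [-0.874, 1.571, -2.639]
ft_force: [-0.3, -0.0, -0.1]
finger_gap: 0.994
```

```bash
python3 - <<'E'
from m import *
o=env.observe(); R=Ro.from_euler("xyz",o["eef_rot"]).as_matrix(); p=o["eef_pos"]; print(p,o["ft_force"],o["finger_gap"])
for n in("side","scene"):
    c=cam(n); v,u=np.mgrid[:420,:560]; P=depthpts(c,np.c_[u.ravel(),v.ravel()])
    L=(P-p)@R; S=cv2.cvtColor(c["img"],cv2.COLOR_RGB2HSV)[...,1].ravel()
    for s in (1,-1):
        k=(s*L[:,1]>.035)&(s*L[:,1]<.075)&(abs(L[:,2])<.03)&(L[:,0]>-.1)&(L[:,0]<.1)
        q=L[k]; print(n,s,len(q),"tool x max",np.percentile(q[:,0],[50,90,98,100]).round(4),"y",np.percentile(q[:,1],[2,98]).round(4),"z",np.percentile(q[:,2],[2,98]).round(4))
    if n=="side": u0,v0=proj(c,[[.537,.238,.13]])[0].astype(int); save("s2.png",c,(u0-60,v0-60,u0+60,v0+50),6)
E
```

```text
[0.53750109 0.23696434 0.15047068] [-0.29462246 -0.04123052 -0.09537764] 0.9937877003383149
side 1 149 tool x max [-0.065  -0.0362 -0.0305 -0.0254] y [0.0443 0.0568] z [-0.0077  0.0123]
side -1 122 tool x max [-0.0673 -0.036  -0.0303 -0.0273] y [-0.0608 -0.0472] z [-0.005   0.0121]
scene 1 341 tool x max [-0.0672 -0.0383 -0.0304 -0.0229] y [0.0546 0.0608] z [-0.0107  0.0077]
scene -1 3 tool x max [-0.0298 -0.0255 -0.0246 -0.0244] y [-0.052  -0.0489] z [-0.0111 -0.0102]
```

View pics/s2.png

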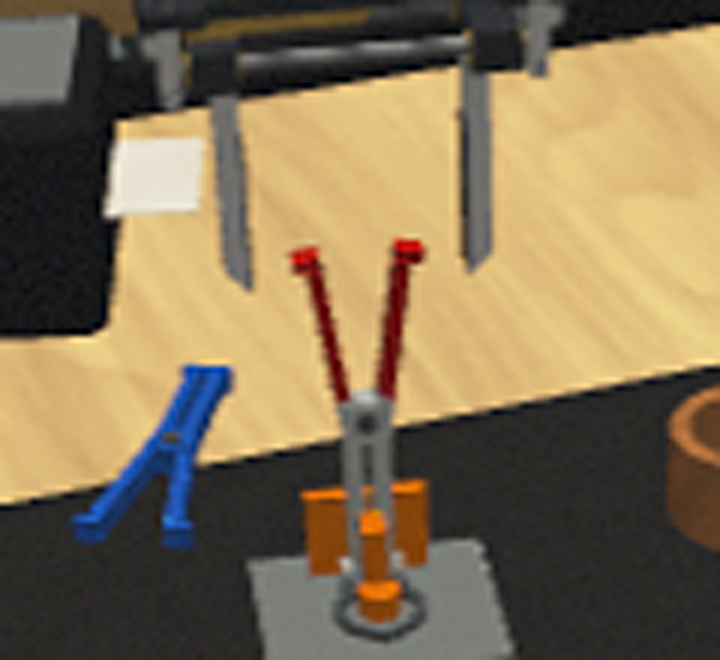

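The fingertips are really at tool x ≈ −0.025, not +0.008, so they sit about 33 mm higher than the stated geometry. I correct for this and go 3.2 cm lower.

>>> {"op": "move_arm", "data": {"travel": [[0, 0, -1], [0, 0, -1.2], [0, 0, -1], [0, 0, 0], [0, 0, 0], [0, 0, 0], [0, 0, 0], [0, 0, 0], [0, 0, 0], [0, 0, 0], [0, 0, 0], [0, 0, 0]], "spin": [0, 0, 0, 0, 0, 0, 0, 0, 0, 0, 0, 0], "gripper": [0, 0, 0, 0, 1, 1, 1, 1, 1, 1, 1, 1], "newtons": 6}}

```text
t: 6.75
eef_pos: [0.5377, 0.2371, 0.1187]
eef_rot: [2.28, 1.57, 0.514]
ft_force: [0.6, -0.6, 5.1]
finger_gap: 0.569
```

```bash
python3 - <<'E'
from m import *
c=cam("side"); u0,v0=proj(c,[[.537,.238,.13]])[0].astype(int); save("s3.png",c,(u0-60,v0-60,u0+60,v0+50),6)
o=env.observe(); R=Ro.from_euler("xyz",o["eef_rot"]).as_matrix(); p=o["eef_pos"]; print(p,o["ft_force"],o["torque"],o["finger_gap"])
v,u=np.mgrid[:420,:560]; P=depthpts(c,np.c_[u.ravel(),v.ravel()]); L=(P-p)@R
S=cv2.cvtColor(c["img"],cv2.COLOR_RGB2HSV)[...,1].ravel()
for a in np.arange(-.1,.03,.01):
    k=(abs(L[:,0]-a)<.005)&(abs(L[:,1])<.075)&(abs(L[:,2])<.03); q=L[k]
    if len(q): print(round(a,3),len(q),"gray",[np.round(q[(S[k]<60)&(s*q[:,1]>0)][:,1],3)[[0,-1]].tolist() if ((S[k]<60)&(s*q[:,1]>0)).any() else None for s in(1,-1)],"red",np.round([q[S[k]>150][:,1].min(initial=9),q[S[k]>150][:,1].max(initial=-9)],3))
E
```

```text
[0.5377299  0.2370705  0.11871125] [0.42040636 0.39947471 5.03352792] [-0.09712633 -0.13070464  0.00544408] 0.5708298486306729
-0.1 33 gray [[0.027, 0.035], [-0.04, -0.033]] red [ 9. -9.]
-0.09 40 gray [[0.027, 0.034], [-0.037, -0.036]] red [ 9. -9.]
-0.08 35 gray [[0.033, 0.034], [-0.038, -0.036]] red [ 9. -9.]
-0.07 60 gray [[0.032, 0.034], [-0.03, -0.037]] red [-0.026  0.025]
-0.06 67 gray [[0.029, 0.028], [-0.034, -0.035]] red [-0.026  0.024]
-0.05 59 gray [[0.032, 0.028], [-0.037, -0.038]] red [-0.021  0.016]
-0.04 68 gray [[0.031, 0.03], [-0.035, -0.033]] red [-0.019  0.015]
-0.03 46 gray [[0.028, 0.03], [-0.038, -0.031]] red [-0.018  0.015]
-0.02 24 gray [None, None] red [-0.015  0.012]
-0.01 26 gray [None, None] red [-0.016  0.011]
-0.0 25 gray [[0.001, 0.002], [-0.003, -0.011]] red [-0.014  0.011]
0.01 40 gray [[0.005, 0.004], [-0.004, -0.012]] red [ 9. -9.]
0.02 23 gray [[0.008, 0.007], [-0.001, -0.001]] red [ 9. -9.]
```

View pics/s3.png

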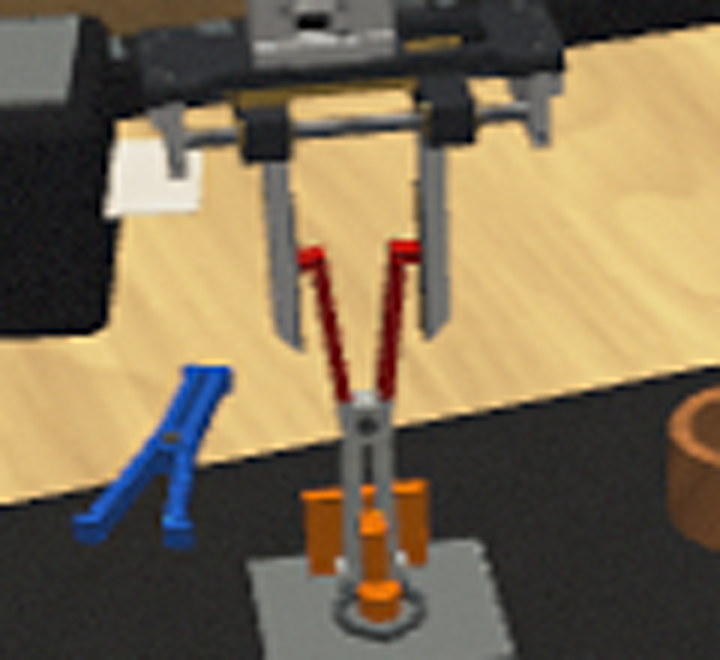

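The crop shows the straight fingers bearing on the flares at (310,257) and (405,250), well above their tips at (295,345) and (435,335). The pads probably end about 38 mm above the tips, and in the wrist view the fingers do step back there. I first find the step's height in the wrist picture.

```bash
python3 - <<'E'
from m import *
c=load("w1"); M=c["mount"]; K=c["intrinsics"]; d=c["dist"]
Mi=np.linalg.inv(M)
for y in(-.047,.047):
  for x in (.008,-.011,-.025,-.044,-.063,-.07,-.08,-.09):
    out=[]
    for z in(-.008,.008):
        P=Mi@np.array([x,y,z,1]); out.append((cv2.projectPoints(P[:3].reshape(1,1,3),np.zeros(3),np.zeros(3),K,d)[0].ravel()*1.4).round().tolist())
    print(y,x,out)
E
```

```text
-0.047 0.008 [[284.0, 331.0], [286.0, 366.0]]
-0.047 -0.011 [[274.0, 347.0], [277.0, 384.0]]
-0.047 -0.025 [[266.0, 361.0], [269.0, 400.0]]
-0.047 -0.044 [[253.0, 383.0], [257.0, 426.0]]
-0.047 -0.063 [[236.0, 410.0], [241.0, 457.0]]
-0.047 -0.07 [[229.0, 422.0], [235.0, 470.0]]
-0.047 -0.08 [[218.0, 440.0], [225.0, 491.0]]
-0.047 -0.09 [[206.0, 461.0], [213.0, 515.0]]
0.047 0.008 [[506.0, 330.0], [504.0, 365.0]]
0.047 -0.011 [[516.0, 346.0], [514.0, 384.0]]
0.047 -0.025 [[525.0, 360.0], [522.0, 400.0]]
0.047 -0.044 [[538.0, 382.0], [534.0, 426.0]]
0.047 -0.063 [[555.0, 410.0], [550.0, 457.0]]
0.047 -0.07 [[562.0, 421.0], [557.0, 470.0]]
0.047 -0.08 [[573.0, 440.0], [567.0, 491.0]]
0.047 -0.09 [[586.0, 461.0], [579.0, 515.0]]
```

>>> {"op": "move_arm", "data": {"travel": [[0, 0, 0], [0, 0, 0], [0, 0, 0], [0, 0, -0.5], [0, 0, -0.5], [0, 0, 0], [0, 0, 0], [0, 0, 0], [0, 0, 0], [0, 0, 0], [0, 0, 0], [0, 0, 0]], "spin": [0, 0, 0, 0, 0, 0, 0, 0, 0, 0, 0, 0], "gripper": [0, 0, 0, 0, 0, 1, 1, 1, 1, 1, 1, 1], "newtons": 6}}

```text
t: 8.3
eef_pos: [0.5377, 0.2371, 0.1087]
eef_rot: [2.204, 1.57, 0.439]
ft_force: [0.1, -0.6, 4.4]
finger_gap: 0.569
```

>>> {"op": "move_arm", "data": {"travel": [[0, 0, 0], [0, 0, 0], [0, 0, 0], [0, 0, -0.8], [0, 0, -0.8], [0, 0, -0.6], [0, 0, 0], [0, 0, 0], [0, 0, 0], [0, 0, 0], [0, 0, 0], [0, 0, 0], [0, 0, 0], [0, 0, 0]], "spin": [0, 0, 0, 0, 0, 0, 0, 0, 0, 0, 0, 0, 0, 0], "gripper": [0, 0, 0, 0, 0, 0, 1, 1, 1, 1, 1, 1, 1, 1], "newtons": 6}}

```text
t: 10.05
eef_pos: [0.5377, 0.2371, 0.0867]
eef_rot: [2.32, 1.57, 0.554]
ft_force: [0.4, -0.0, 6.3]
finger_gap: 0.56
```

```bash
python3 - <<'E'
from m import *
c=cam("side"); u0,v0=proj(c,[[.537,.238,.14]])[0].astype(int); save("s4.png",c,(u0-45,v0-50,u0+45,v0+40),4)
c=cam("wrist"); save("w4.png",c,(60,180,500,420),1)
a=cv2.imread("pics/s4.png");b=cv2.imread("pics/w4.png"); h=360; f=np.zeros((h,800,3),np.uint8); f[:360,:360]=a; f[:240,360:800]=b; cv2.imwrite("pics/sw4.png",f)
E
```

View pics/sw4.png

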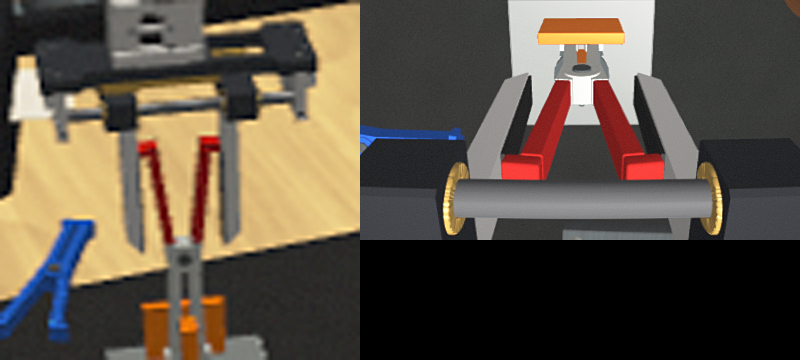

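The picture shows the flares bearing on the flat finger faces at any depth, so the handles have to be squeezed by their flares. I regrip with the flares about mid-pad and squeeze harder, since the flat flare faces turn parallel at the stop.

>>> {"op": "move_arm", "data": {"travel": [[0, 0, 0], [0, 0, 0], [0, 0, 1.2], [0, 0, 1.4], [0, 0, 0], [0, 0, 0], [0, 0, 0], [0, 0, 0], [0, 0, 0], [0, 0, 0], [0, 0, 0], [0, 0, 0], [0, 0, 0], [0, 0, 0]], "spin": [0, 0, 0, 0, 0, 0, 0, 0, 0, 0, 0, 0, 0, 0], "gripper": [0.2, 0.2, 0.2, 0.2, 1, 1, 1, 1, 1, 1, 1, 1, 1, 1], "newtons": 30}}

```text
t: 11.9
eef_pos: [0.5381, 0.2374, 0.1132]
eef_rot: [2.43, 1.569, 0.664]
ft_force: [-2.0, 0.7, 12.7]
finger_gap: 0.335
```

>>> {"op": "move_arm", "data": {"travel": [[0, 0, 0.5], [0, 0, 1], [0, 0, 1.5], [0, 0, 2], [0, 0, 2], [0, 0, 1], [0, 0, 0], [0, 0, 0]], "spin": [0, 0, 0, 0, 0, 0, 0, 0], "gripper": [1, 1, 1, 1, 1, 1, 1, 1], "newtons": 35}}

```text
t: 12.9
eef_pos: [0.5372, 0.2369, 0.1919]
eef_rot: [-0.9, 1.57, -2.666]
ft_force: [-0.3, -0.4, -2.7]
finger_gap: 0.323
```

```bash
python3 - <<'E'
from m import *
c=cam("side"); np.savez("/tmp/s5.npz",**c);u0,v0=proj(c,[[.537,.238,.18]])[0].astype(int); save("s5.png",c,(u0-45,v0-50,u0+45,v0+70),5)
c=cam("scene"); np.savez("/tmp/c5.npz",**c); u0,v0=proj(c,[[.537,.238,.18]])[0].astype(int); save("c5.png",c,(max(0,u0-35),v0-50,u0+35,v0+70),5)
c=cam("wrist"); np.savez("/tmp/w5.npz",**c)
a=cv2.imread("pics/s5.png");b=cv2.imread("pics/c5.png"); cv2.imwrite("pics/sc5.png",np.hstack([a,b]))
print(env.observe()["ft_force"],np.hstack([a,b]).shape)
E
```

```text
[-0.51223606 -0.43971979 -1.38978178] (600, 800, 3)
```

View pics/sc5.png

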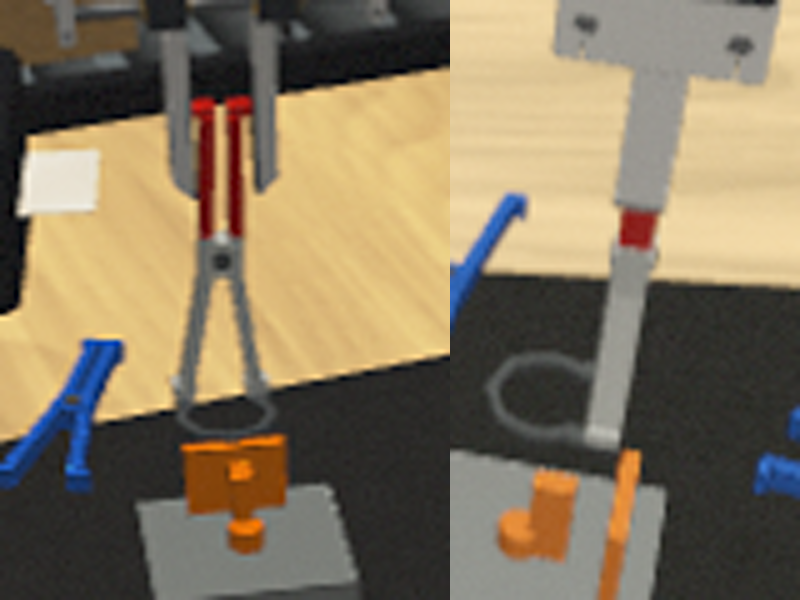

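The side crop shows the pliers fully squeezed with the spread ring hanging level below the jaws at (227,412). The scene crop shows the ring at (545,395). Next I measure the ring and shaft relative to the tool.

```bash
python3 - <<'E'
from m import *
o=env.observe(); R=Ro.from_euler("xyz",o["eef_rot"]).as_matrix(); p=o["eef_pos"]; print(p,"yaw",np.degrees(np.arctan2(R[1,1],R[0,1])))
a=np.radians(-11.1); B=np.array([[np.cos(a),np.sin(a)],[-np.sin(a),np.cos(a)]])
for n in("s5","c5","w5"):
    c=load(n); v,u=np.mgrid[:420,:560]; uv=np.c_[u.ravel(),v.ravel()]; P=depthpts(c,uv)
    d=(P[:,:2]-p[:2])@B.T
    hsv=cv2.cvtColor(c["img"],cv2.COLOR_RGB2HSV).reshape(-1,3).astype(int)
    red=((hsv[:,0]<5)|(hsv[:,0]>175))&(hsv[:,1]>150)&(hsv[:,2]>60)&(abs(d)<.06).all(1)&(P[:,2]>.15)
    print(n,"red",red.sum(),"ztop",np.percentile(P[red,2],99).round(4),"d",np.percentile(d[red],[2,98],axis=0).round(4).tolist())
    k=(P[:,2]>.085)&(P[:,2]<.135)&(d[:,1]<-.008)&(d[:,1]>-.065)&(abs(d[:,0])<.04)&(hsv[:,1]<90)
    q=d[k]; 
    if k.sum()>10:
        print(" ring",k.sum(),"z",np.percentile(P[k,2],[5,50,95]).round(4),"x",np.percentile(q[:,0],[1,99]).round(4),"y",np.percentile(q[:,1],[1,99]).round(4))
        cc,r=cv2.minEnclosingCircle(q.astype(np.float32)); print(" circ",np.round(cc,4),round(r,4))
    # pulley top / cone points
    f=np.hypot(P[:,0]-.5315,P[:,1]+.0158)
    t=(f<.035)&(f>.024)&(P[:,2]>.07)&(P[:,2]<.095); 
    t2=(f<.02)&(P[:,2]>.092)&(P[:,2]<.11)
    if t.sum()>20: print(" pulley z",t.sum(),np.percentile(P[t,2],[10,50,90]).round(4)," cone",t2.sum(),np.percentile(P[t2],[2,50,98],axis=0).round(4).tolist() if t2.sum()>5 else None)
    # pulley outer rim
    t=(f<.05)&(P[:,2]>.076)&(P[:,2]<.092)&(hsv[:,1]<60)
    if t.sum()>50: print(" pulley circ",cv2.minEnclosingCircle((P[t,:2]*1000).astype(np.float32)))
E
```

```text
[0.53724723 0.23688162 0.19190409] yaw -11.162174607807591
s5 red 141 ztop 0.2664 d [[-0.0144, -0.0095], [0.012, 0.0058]]
 ring 82 z [0.0954 0.0989 0.1131] x [-0.0353  0.0148] y [-0.0491 -0.008 ]
 circ [-0.0103 -0.0247] 0.0279
 pulley z 196 [0.0813 0.0833 0.0848]  cone 83 [[0.5151, -0.0311, 0.0922], [0.5285, -0.0203, 0.0966], [0.5416, -0.0062, 0.0997]]
 pulley circ ((530.187744140625, -17.413963317871094), 44.89844512939453)
c5 red 38 ztop 0.2069 d [[0.0062, -0.0036], [0.0103, 0.0067]]
 ring 144 z [0.0945 0.0976 0.1   ] x [-0.0354  0.0177] y [-0.0494 -0.0085]
 circ [-0.0091 -0.0222] 0.0292
 pulley z 276 [0.0809 0.0824 0.0838]  cone 100 [[0.5218, -0.0292, 0.0925], [0.535, -0.0155, 0.0963], [0.5441, -0.0031, 0.0987]]
 pulley circ ((531.3553466796875, -14.387917518615723), 44.12031555175781)
w5 red 4173 ztop 0.2645 d [[-0.0147, -0.0048], [0.0146, 0.008]]
 ring 438 z [0.0962 0.098  0.0996] x [-0.0329  0.0181] y [-0.0507 -0.0092]
 circ [-0.0078 -0.023 ] 0.0285
 pulley z 339 [0.0812 0.0821 0.083 ]  cone 0 None
 pulley circ ((524.9688110351562, 9.498625755310059), 27.133066177368164)
```

```bash
python3 - <<'E'
from m import *
o=env.observe(); p=o["eef_pos"]
a=np.radians(-11.1); B=np.array([[np.cos(a),np.sin(a)],[-np.sin(a),np.cos(a)]])
for n in("s5","w5","c5"):
    c=load(n); v,u=np.mgrid[:420,:560]; uv=np.c_[u.ravel(),v.ravel()]; P=depthpts(c,uv)
    d=(P[:,:2]-p[:2])@B.T
    print(n)
    for lo in np.arange(.09,.27,.01):
        k=(P[:,2]>lo)&(P[:,2]<lo+.01)&(abs(d[:,1])<.016)&(abs(d[:,0])<.045)
        if k.sum()>3: print("  z",round(lo,3),k.sum(),"x",np.percentile(d[k,0],[2,98]).round(4),"mid",np.percentile(d[k,0],[2,98]).mean().round(4),"y",np.percentile(d[k,1],[2,50,98]).round(4))
    if n=="w5":
        for y in np.arange(-.055,-.0,.005):
            k=(P[:,2]>.085)&(P[:,2]<.115)&(abs(d[:,1]-y)<.0025)&(abs(d[:,0])<.045); 
            if k.any(): print("  ring y",round(y,4),k.sum(),np.percentile(d[k,0],[2,98]).round(4))
E
```

```text
s5
  z 0.09 19 x [-0.0332  0.0141] mid -0.0095 y [-0.0146 -0.0092  0.0034]
  z 0.1 40 x [-0.0356  0.0159] mid -0.0098 y [-0.0128 -0.0038  0.0088]
  z 0.11 22 x [-0.0304  0.0109] mid -0.0098 y [-0.0095 -0.0054  0.0032]
  z 0.12 22 x [-0.029   0.0091] mid -0.01 y [-0.0086 -0.0044  0.0031]
  z 0.13 26 x [-0.0269  0.0091] mid -0.0089 y [-0.0126 -0.0056 -0.0003]
  z 0.14 25 x [-0.0249  0.007 ] mid -0.0089 y [-0.0083 -0.0042  0.0095]
  z 0.15 26 x [-0.0218  0.0061] mid -0.0079 y [-0.0082 -0.0046  0.0026]
  z 0.16 24 x [-0.0204  0.0051] mid -0.0076 y [-0.0083 -0.0039  0.0066]
  z 0.17 35 x [-0.0183  0.0059] mid -0.0062 y [-0.0118 -0.0058 -0.0007]
  z 0.18 37 x [-0.0179  0.0061] mid -0.0059 y [-0.0113 -0.0051  0.0085]
  z 0.19 29 x [-0.0175  0.0048] mid -0.0063 y [-0.0084 -0.0053 -0.0009]
  z 0.2 25 x [-0.0167  0.0043] mid -0.0062 y [-0.0095 -0.0048  0.0015]
  z 0.21 33 x [-0.0198  0.0155] mid -0.0021 y [-0.0118 -0.0048  0.0003]
  z 0.22 59 x [-0.0287  0.0224] mid -0.0032 y [-0.0111 -0.0057  0.0006]
  z 0.23 56 x [-0.0292  0.0234] mid -0.0029 y [-0.0118 -0.0061 -0.0006]
  z 0.24 64 x [-0.029
[... 2408 characters left out ...]
  0.0082]
  z 0.17 33 x [0.0017 0.0089] mid 0.0053 y [-0.0059  0.001   0.0086]
  z 0.18 46 x [-0.0057  0.0086] mid 0.0015 y [-0.007   0.0015  0.0102]
  z 0.19 29 x [0.0059 0.0103] mid 0.0081 y [-0.004   0.0017  0.008 ]
  z 0.2 28 x [0.0067 0.0099] mid 0.0083 y [-0.0048  0.0025  0.0083]
  z 0.21 7 x [0.0171 0.0218] mid 0.0195 y [-0.0062  0.0023  0.0093]
  z 0.22 32 x [0.0076 0.028 ] mid 0.0178 y [-0.0071  0.0017  0.0108]
  z 0.23 52 x [0.0188 0.0284] mid 0.0236 y [-0.0078  0.0018  0.0108]
  z 0.24 53 x [-0.0149  0.03  ] mid 0.0075 y [-0.0076  0.002   0.0109]
  z 0.25 49 x [0.0249 0.0289] mid 0.0269 y [-0.0075  0.0006  0.0104]
  z 0.26 56 x [0.0247 0.0293] mid 0.027 y [-0.007   0.0016  0.0106]
```

The jaws sit about 7 mm off to −x, so the pliers hang tilted by about 2.5° in the grip. That is tolerable for this fit. I carry the ring above the shaft and compare ring and cone from close by.

>>> {"op": "move_arm", "data": {"travel": [[0, 0, 1.5], [0, 0, 2], [0, -1, 0.5], [0.07, -2, 0], [0.1, -2.7, 0], [0.1, -2.8, 0], [0.1, -2.8, 0], [0.1, -2.8, 0], [0.1, -2.8, 0], [0.1, -2.8, 0], [0, -2, 0], [0, -1.2, 0], [0, 0, 0], [0, 0, 0]], "spin": [0, 0, 0, 0, 0, 0, 0, 0, 0, 0, 0, 0, 0, 0], "gripper": [1, 1, 1, 1, 1, 1, 1, 1, 1, 1, 1, 1, 1, 1]}}

```text
t: 14.8
eef_pos: [0.5441, 0.0087, 0.2323]
eef_rot: [-1.768, 1.57, 2.75]
ft_force: [0.8, 0.6, -1.3]
finger_gap: 0.326
```

```bash
cat > rel.py <<'E'
from m import *
def run(save_as=None):
    o=env.observe(); p=o["eef_pos"]; print(p,o["ft_force"].round(2),o["finger_gap"])
    a=np.radians(-11.1); B=np.array([[np.cos(a),np.sin(a)],[-np.sin(a),np.cos(a)]])
    for n in ("wrist","scene","side"):
        c=cam(n); np.savez("/tmp/%s6.npz"%n,**c); v,u=np.mgrid[:420,:560]; uv=np.c_[u.ravel(),v.ravel()]; P=depthpts(c,uv)
        S=cv2.cvtColor(c["img"],cv2.COLOR_RGB2HSV)[...,1].ravel()
        d=(P[:,:2]-p[:2])@B.T; zr=p[2]-.094
        k=(abs(P[:,2]-zr)<.008)&(d[:,1]<-.01)&(d[:,1]>-.06)&(d[:,0]>-.045)&(d[:,0]<.03)&(S<100)
        if k.sum()>20:
            q=P[k]; A=np.c_[d[k],np.ones(k.sum())]; s=np.linalg.lstsq(A,q[:,2],rcond=None)[0]
            res=q[:,2]-A@s; g=abs(res)<.003; s=np.linalg.lstsq(A[g],q[g,2],rcond=None)[0]
            lo,hi=np.percentile(d[k],[1,99],axis=0); print(n,"ring",k.sum(),"plane tilt deg",np.degrees(s[:2]).round(1),"z@ctr",(s@[-.0076,-.0255,1]).round(4),"x",lo[0].round(4),hi[0].round(4),"y",lo[1].round(4),hi[1].round(4))
            ctr=np.array([(lo[0]+hi[0])/2,lo[1]+.0255])@B+p[:2]; print("   ring centre world",ctr.round(4))
        f=np.hypot(P[:,0]-.5315,P[:,1]+.0158); t=(f<.016)&(P[:,2]>.092)&(P[:,2]<.112)
        if t.sum()>15:
            top=np.percentile(P[t,2],90); tt=t&(P[:,2]>top-.003); cc,r=cv2.minEnclosingCircle((P[tt,:2]*1e3).astype(np.float32)); print("   cone top z",top.round(4),np.round(cc,1),round(r,1),tt.sum())
        t=(f<.048)&(f>.022)&(P[:,2]>.074)&(P[:,2]<.092)&(S<60)
        if t.sum()>30: cc,r=cv2.minEnclosingCircle((P[t,:2]*1e3).astype(np.float32)); print("   pulley",np.round(cc,1),round(r,1),"z",np.median(P[t,2]).round(4))
if __name__=="__main__": run()
E
python3 rel.py; python3 - <<'E'
from m import *
c=load("side6"); u0,v0=proj(c,[[.53,-.01,.12]])[0].astype(int); save("a.png",c,(u0-40,v0-35,u0+40,v0+40),5)
c=load("wrist6"); save("b.png",c,(150,60,430,280),1.4286)
a=cv2.imread("pics/a.png");b=cv2.imread("pics/b.png"); f=np.zeros((375,800,3),np.uint8); f[:,:400]=a; f[:b.shape[0],400:400+b.shape[1]]=b; cv2.imwrite("pics/v6.png",f)
E
```

```text
[0.54411095 0.00867399 0.23234123] [ 0.78  0.59 -1.27] 0.325849773689055
wrist ring 420 plane tilt deg [-1.7  0. ] z@ctr 0.1385 x -0.0327 0.0182 y -0.0505 -0.0107
   ring centre world [ 0.5322 -0.0145]
   cone top z 0.0974 [533.  -10.1] 9.9 219
   pulley [531.6 -17.5] 42.0 z 0.0819
scene ring 106 plane tilt deg [-1.2 -0.1] z@ctr 0.138 x -0.0338 0.0183 y -0.0476 -0.0103
   ring centre world [ 0.5323 -0.0115]
   cone top z 0.0979 [532.4 -15.5] 13.3 74
   pulley [530.9 -16.4] 43.1 z 0.0822
side ring 101 plane tilt deg [-1.8  1.5] z@ctr 0.1389 x -0.0347 0.0159 y -0.0497 -0.0114
   ring centre world [ 0.5302 -0.0133]
   cone top z 0.0989 [529.7 -17.3] 13.1 52
   pulley [529.8 -15.7] 45.0 z 0.0827
```

View pics/v6.png

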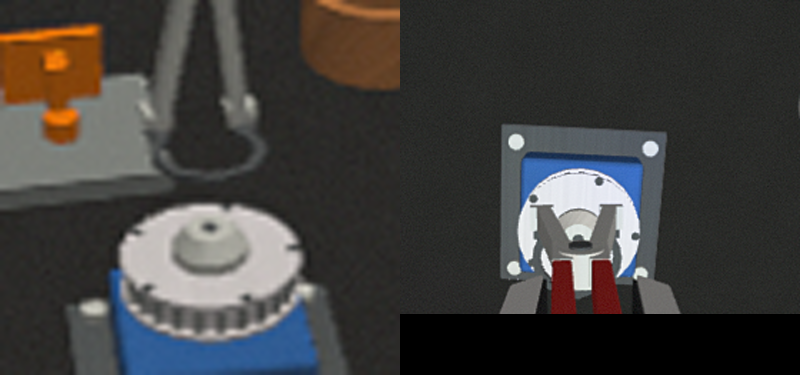

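The left crop shows the spread ring at (210,150) above the cone at (210,240). The wrist view agrees: ring and cone are close, needing about −0.5 mm in x and −2.5 mm in y. I descend in stages and watch the force.

>>> {"op": "move_arm", "data": {"travel": [[-0.05, -0.25, 0], [0, 0, -1], [0, 0, -1.2], [0, 0, -1], [0, 0, -0.6], [0, 0, -0.4], [0, 0, -0.2], [0, 0, -0.2], [0, 0, 0]], "spin": [0, 0, 0, 0, 0, 0, 0, 0, 0], "gripper": [1, 1, 1, 1, 1, 1, 1, 1, 1]}}

```text
t: 16.08
eef_pos: [0.5437, 0.0055, 0.1866]
eef_rot: [-2.589, 1.571, 1.929]
ft_force: [0.5, -0.4, -2.0]
finger_gap: 0.327
```

```bash
python3 rel.py; python3 - <<'E'
from m import *
o=env.observe(); print(o["ft_force"],o["torque"])
E
```

```text
[0.54374221 0.00551417 0.18656233] [ 0.47 -0.4  -1.97] 0.32725518500016537
wrist ring 536 plane tilt deg [-1.9  0.3] z@ctr 0.0926 x -0.0327 0.0182 y -0.0502 -0.0101
   ring centre world [ 0.5319 -0.0173]
   cone top z 0.0954 [535.5  -5.7] 5.8 56
   pulley [531.1 -17.6] 42.4 z 0.082
scene ring 225 plane tilt deg [-4.3  4.7] z@ctr 0.0941 x -0.0333 0.0174 y -0.0494 -0.0115
   ring centre world [ 0.5314 -0.0165]
   cone top z 0.0979 [531.6 -15.4] 12.9 69
   pulley [530.6 -15.4] 43.3 z 0.0824
side ring 229 plane tilt deg [-0.2  3.4] z@ctr 0.0937 x -0.0432 0.0191 y -0.0533 -0.0109
   ring centre world [ 0.5266 -0.0194]
   cone top z 0.0995 [528.2 -18. ] 12.0 39
   pulley [528.8 -17.4] 44.3 z 0.0828
[ 0.06051799  0.26697274 -2.46292232] [-0.08566363  0.05945168  0.02731935]
```

>>> {"op": "move_arm", "data": {"travel": [[0, 0, -0.1], [0, 0, -0.1], [0, 0, -0.1], [0, 0, 0]], "spin": [0, 0, 0, 0], "gripper": [1, 1, 1, 1]}}

```text
t: 16.73
eef_pos: [0.5437, 0.0055, 0.1834]
eef_rot: [-1.017, 1.57, -2.782]
ft_force: [-0.4, -0.2, -1.6]
finger_gap: 0.327
```

>>> {"op": "move_arm", "data": {"travel": [[0, 0, -0.1], [0, 0, -0.1], [0, 0, 0], [0, 0, 0]], "spin": [0, 0, 0, 0], "gripper": [1, 1, 1, 1]}}

```text
t: 17.23
eef_pos: [0.5437, 0.0055, 0.1815]
eef_rot: [-0.698, 1.571, -2.463]
ft_force: [0.3, -0.5, -1.8]
finger_gap: 0.326
```

>>> {"op": "move_arm", "data": {"travel": [[0, 0, -0.1], [0, 0, -0.1], [0, 0, 0], [0, 0, 0]], "spin": [0, 0, 0, 0], "gripper": [1, 1, 1, 1]}}

```text
t: 17.73
eef_pos: [0.5437, 0.0055, 0.1795]
eef_rot: [-0.514, 1.571, -2.28]
ft_force: [0.2, -0.5, -0.8]
finger_gap: 0.329
```

>>> {"op": "move_arm", "data": {"travel": [[0, 0, -0.1], [0, 0, -0.1], [0, 0, 0], [0, 0, 0]], "spin": [0, 0, 0, 0], "gripper": [1, 1, 1, 1]}}

```text
t: 18.23
eef_pos: [0.5437, 0.0055, 0.1775]
eef_rot: [-0.956, 1.571, -2.722]
ft_force: [0.1, 0.5, -0.2]
finger_gap: 0.324
```

>>> {"op": "move_arm", "data": {"travel": [[0, 0, -0.1], [0, 0, -0.1], [0, 0, 0], [0, 0, 0]], "spin": [0, 0, 0, 0], "gripper": [1, 1, 1, 1]}}

```text
t: 18.73
eef_pos: [0.5437, 0.0055, 0.1755]
eef_rot: [-0.933, 1.571, -2.699]
ft_force: [0.2, 0.2, -0.0]
finger_gap: 0.328
```

>>> {"op": "move_arm", "data": {"travel": [[0, 0, -0.1], [0, 0, 0], [0, 0, 0]], "spin": [0, 0, 0], "gripper": [1, 1, 1]}}

```text
t: 19.1
eef_pos: [0.5437, 0.0055, 0.1745]
eef_rot: [-0.642, 1.571, -2.407]
ft_force: [0.1, -0.1, 1.3]
finger_gap: 0.327
```

>>> {"op": "move_arm", "data": {"travel": [[0, 0, -0.1], [0, 0, 0], [0, 0, 0]], "spin": [0, 0, 0], "gripper": [1, 1, 1]}}

```text
t: 19.48
eef_pos: [0.5441, 0.0055, 0.174]
eef_rot: [2.062, 1.57, 0.297]
ft_force: [-0.9, 0.9, 8.0]
finger_gap: 0.326
```

```bash
python3 rel.py
```

```text
[0.54409203 0.00554721 0.17397122] [-0.91  0.9   7.97] 0.3264664928098997
wrist ring 1762 plane tilt deg [0.3 0.3] z@ctr 0.0762 x -0.0446 0.0294 y -0.0591 -0.0103
   ring centre world [ 0.5302 -0.026 ]
   pulley [531.5 -17.4] 42.2 z 0.0761
scene ring 323 plane tilt deg [-1.2  4.5] z@ctr 0.0786 x -0.0437 0.0296 y -0.0592 -0.0103
   ring centre world [ 0.5307 -0.0261]
   cone top z 0.0981 [533.3 -16. ] 12.6 68
   pulley [530.7 -16.3] 43.5 z 0.0768
side ring 358 plane tilt deg [-0.5  2.4] z@ctr 0.0786 x -0.0442 0.029 y -0.0592 -0.0113
   ring centre world [ 0.5301 -0.0261]
   cone top z 0.0987 [529.6 -18.3] 13.1 51
   pulley [528.6 -17.4] 43.4 z 0.0775
```

The pulley has dropped 5.9 mm and the net pressing force has jumped to about 10 N, so it is at the stop. I ease the grip in steps.

>>> {"op": "move_arm", "data": {"travel": [[0, 0, 0.02], [0, 0, 0], [0, 0, 0]], "spin": [0, 0, 0], "gripper": [1, 1, 1], "newtons": 15}}

```text
t: 20.0
eef_pos: [0.544, 0.0055, 0.174]
eef_rot: [1.943, 1.57, 0.177]
ft_force: [-0.2, 0.3, 6.3]
finger_gap: 0.354
```

>>> {"op": "move_arm", "data": {"travel": [[0, 0, 0], [0, 0, 0], [0, 0, 0]], "spin": [0, 0, 0], "gripper": [1, 1, 1], "newtons": 9}}

```text
t: 20.38
eef_pos: [0.5439, 0.0055, 0.1739]
eef_rot: [1.758, 1.57, -0.008]
ft_force: [0.2, -0.3, 5.5]
finger_gap: 0.385
```

>>> {"op": "move_arm", "data": {"travel": [[0, 0, 0], [0, 0, 0], [0, 0, 0], [0, 0, 0]], "spin": [0, 0, 0, 0], "gripper": [1, 1, 1, 1], "newtons": 6}}

```text
t: 20.88
eef_pos: [0.5436, 0.0055, 0.1736]
eef_rot: [-1.218, 1.57, -2.983]
ft_force: [-1.4, -0.8, 0.9]
finger_gap: 0.515
```

>>> {"op": "move_arm", "data": {"travel": [[0, 0, 0], [0, 0, 0], [0, 0, 0], [0, 0, 0]], "spin": [0, 0, 0, 0], "gripper": [1, 1, 1, 1], "newtons": 4.5}}

```text
t: 21.38
eef_pos: [0.5437, 0.0055, 0.1737]
eef_rot: [-1.101, 1.571, -2.867]
ft_force: [-0.7, -0.0, 1.1]
finger_gap: 0.569
```

```bash
python3 rel.py; python3 - <<'E'
from m import *
c=load("side6"); u0,v0=proj(c,[[.53,-.01,.11]])[0].astype(int); save("a.png",c,(u0-40,v0-45,u0+40,v0+35),5)
c=load("scene6"); u0,v0=proj(c,[[.53,-.01,.11]])[0].astype(int); save("b.png",c,(u0-40,v0-45,u0+40,v0+35),5)
cv2.imwrite("pics/v7.png",np.hstack([cv2.imread("pics/a.png"),cv2.imread("pics/b.png")]))
E
```

```text
[0.54370296 0.00548942 0.17369189] [-0.72 -0.03  1.14] 0.5688730587069133
wrist ring 1948 plane tilt deg [0.1 0. ] z@ctr 0.0765 x -0.0445 0.0295 y -0.0595 -0.0104
   ring centre world [ 0.5298 -0.0264]
   pulley [531.6 -17.6] 42.3 z 0.0765
scene ring 314 plane tilt deg [-0.9  2.9] z@ctr 0.0783 x -0.0429 0.0297 y -0.0592 -0.0111
   ring centre world [ 0.5307 -0.0263]
   cone top z 0.0979 [532.4 -16.1] 12.8 71
   pulley [531.4 -17. ] 43.6 z 0.0771
side ring 348 plane tilt deg [-0.2  1.1] z@ctr 0.0783 x -0.0443 0.0284 y -0.0587 -0.0112
   ring centre world [ 0.5295 -0.0256]
   cone top z 0.0996 [527.9 -15.8] 14.0 45
   pulley [528.6 -18.5] 44.8 z 0.0777
```

View pics/v7.png

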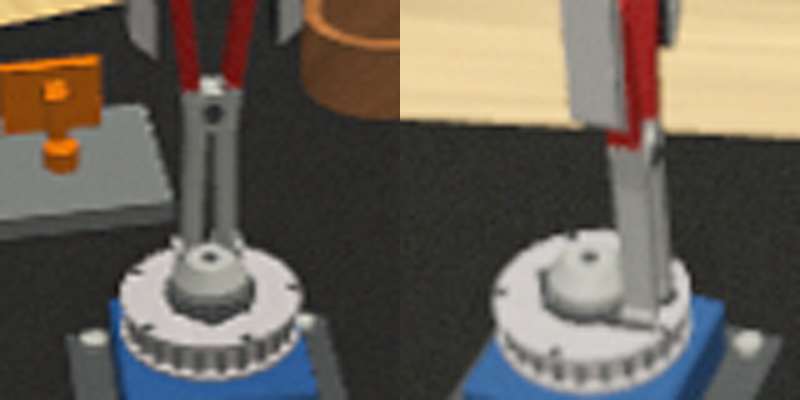

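Both crops show the ring closed in the groove below the cone ((210,290) left, (585,300) right), the pulley still down, and the handles relaxed. I lift off straight and slowly.

>>> {"op": "move_arm", "data": {"travel": [[0, 0, 0], [0, 0, 0], [0, 0, 0.2], [0, 0, 0.2], [0, 0, 0.3], [0, 0, 0.3], [0, 0, 0]], "spin": [0, 0, 0, 0, 0, 0, 0], "gripper": [1, 1, 1, 1, 1, 1, 1], "newtons": 3.5}}

```text
t: 22.4
eef_pos: [0.5439, 0.0055, 0.184]
eef_rot: [1.878, 1.57, 0.113]
ft_force: [-0.3, -0.2, -1.7]
finger_gap: 0.361
```

```bash
cat > pl.py <<'E'
from m import *
o=env.observe(); p=o["eef_pos"]; print(p,o["ft_force"].round(2),o["finger_gap"])
c=cam("wrist"); np.savez("/tmp/w8.npz",**c); v,u=np.mgrid[:420,:560]; uv=np.c_[u.ravel(),v.ravel()]; P=depthpts(c,uv)
R=Ro.from_euler("xyz",o["eef_rot"]).as_matrix(); a=np.arctan2(R[1,1],R[0,1]); B=np.array([[np.cos(a),np.sin(a)],[-np.sin(a),np.cos(a)]])
d=(P[:,:2]-p[:2])@B.T
for lo in np.arange(p[2]-.11,p[2]+.085,.015):
    k=(P[:,2]>lo)&(P[:,2]<lo+.015)&(abs(d[:,1])<.02)&(abs(d[:,0])<.045)
    if k.sum()>3: print("  z",lo.round(3),k.sum(),"x",np.percentile(d[k,0],[2,98]).round(4),"mid",np.percentile(d[k,0],[2,98]).mean().round(4),"y",np.percentile(d[k,1],[2,50,98]).round(4))
f=np.hypot(P[:,0]-.5315,P[:,1]+.017)
t=(f<.041)&(f>.028)&(P[:,2]>.07)&(P[:,2]<.09); print("pulley z",t.sum(),np.median(P[t,2]) if t.any() else None)
h=cv2.cvtColor(c["img"],cv2.COLOR_RGB2HSV).reshape(-1,3).astype(int)
red=((h[:,0]<5)|(h[:,0]>175))&(h[:,1]>150)&(abs(d)<.05).all(1); print("red top z",np.percentile(P[red,2],99).round(4))
E
python3 pl.py
```

```text
[0.54387797 0.00550261 0.18399132] [-0.3  -0.15 -1.69] 0.36120601177610234
  z 0.074 1990 x [-0.043   0.0298] mid -0.0066 y [-0.0192 -0.001   0.0154]
  z 0.089 381 x [-0.0369  0.0119] mid -0.0125 y [-0.0121  0.0028  0.0084]
  z 0.104 170 x [-0.032   0.0073] mid -0.0123 y [-0.0042  0.0081  0.0085]
  z 0.119 175 x [-0.0282  0.0062] mid -0.011 y [-0.0043  0.008   0.0085]
  z 0.134 218 x [-0.0247  0.0061] mid -0.0093 y [-0.004   0.008   0.0085]
  z 0.149 206 x [-0.0214  0.0051] mid -0.0082 y [-0.0038  0.008   0.009 ]
  z 0.164 399 x [-0.0179  0.0051] mid -0.0064 y [-0.0026  0.0089  0.0105]
  z 0.179 599 x [-0.0168  0.0059] mid -0.0054 y [-0.0056  0.0073  0.0086]
  z 0.194 401 x [-0.0185  0.0185] mid 0.0 y [-0.0032  0.0078  0.0098]
  z 0.209 1191 x [-0.0273  0.0274] mid 0.0001 y [-0.0051  0.0081  0.0104]
  z 0.224 1510 x [-0.0281  0.028 ] mid -0.0 y [-0.0021  0.0083  0.0104]
  z 0.239 2423 x [-0.0279  0.0277] mid -0.0001 y [-0.0043  0.0078  0.0104]
  z 0.254 3178 x [-0.0281  0.0277] mid -0.0002 y [-0.0053  0.0065  0.0106]
  z 0.269 1865 x [-0.0261  0.0259] mid -0.0001 y [-0.0019  0.0097  0.0107]
pulley z 2486 0.07769770860620731
red top z 0.2566
```

The pliers came away cleanly, and the pulley stays down at z ≈ 0.0777, against 0.0820 free. The weight reading, about 1.7 N, matches the pliers alone. I firm the grip and carry them above the caddy.

>>> {"op": "move_arm", "data": {"travel": [[0, 0, 0.5], [0, 0, 1.5], [0, 0, 2], [0, 0, 2], [0.1, -1.4, 0], [0.2, -2.4, 0], [0.2, -2.7, 0], [0.2, -2.7, 0], [0.2, -2.7, 0], [0.2, -2.7, 0], [0.2, -2.7, 0], [0.2, -2.7, 0], [0.2, -2.4, 0], [0.2, -1.8, 0], [0.1, -1.2, 0], [0, 0, 0], [0, 0, 0]], "spin": [0, 0, 0, 0, 1, 1.3, 1.3, 1.3, 1.3, 1.3, 1.2, 1.2, 1.2, 1.2, 0, 0, 0], "gripper": [1, 1, 1, 1, 1, 1, 1, 1, 1, 1, 1, 1, 1, 1, 1, 1, 1], "newtons": 10}}

```text
t: 24.58
eef_pos: [0.5639, -0.2477, 0.2439]
eef_rot: [3.087, 1.57, 1.537]
ft_force: [-0.7, -0.1, -1.3]
finger_gap: 0.353
```

```bash
python3 pl.py; cat > cad.py <<'E'
from m import *
o=env.observe(); p=o["eef_pos"]; R=Ro.from_euler("xyz",o["eef_rot"]).as_matrix(); print("yaw",np.degrees(np.arctan2(R[1,1],R[0,1])))
for n in ("wrist","scene","side"):
    c=cam(n); np.savez("/tmp/%s9.npz"%n,**c); v,u=np.mgrid[:420,:560]; uv=np.c_[u.ravel(),v.ravel()]; P=depthpts(c,uv)
    h=cv2.cvtColor(c["img"],cv2.COLOR_RGB2HSV).reshape(-1,3).astype(int)
    g=(h[:,0]>50)&(h[:,0]<90)&(h[:,1]>80)&(P[:,1]<-.15)&(P[:,1]>-.32)&(abs(P[:,0]-.55)<.08)
    zt=np.percentile(P[g,2],97); k=g&(P[:,2]>zt-.006)
    r=cv2.minAreaRect((P[k,:2]*1e3).astype(np.float32)); print(n,g.sum(),"rim z",zt.round(4),k.sum(),np.round(r[0],1),np.round(r[1],1),round(r[2],1),np.percentile(P[k,:2],[1,99],axis=0).round(4).tolist())
    fl=g&(P[:,2]<.03)&(abs(P[:,0]-.5515)<.03)&(abs(P[:,1]+.2478)<.022); print("  floor",fl.sum(),np.median(P[fl,2]) if fl.any() else None)
    for nm,m in (("blue",(h[:,0]>100)&(h[:,0]<118)&(h[:,1]>130)),("yel",(h[:,0]>22)&(h[:,0]<32)&(h[:,1]>180))):
        q=P[m&(P[:,1]<-.15)&(P[:,1]>-.3)&(P[:,2]>.05)&(abs(P[:,0]-.55)<.06)]
        if len(q)>5: print("  ",nm,np.median(q,axis=0).round(4),q[:,2].max().round(3))
E
python3 cad.py
```

```text
[ 0.56388789 -0.24768029  0.24387718] [-0.66 -0.11 -1.32] 0.35301797993434525
  z 0.149 288 x [-0.0375  0.012 ] mid -0.0128 y [-0.0056  0.0048  0.0076]
  z 0.164 158 x [-0.0318  0.0074] mid -0.0122 y [-0.0053  0.0073  0.0078]
  z 0.179 189 x [-0.0288  0.0064] mid -0.0112 y [-0.0048  0.0073  0.0078]
  z 0.194 222 x [-0.0253  0.0062] mid -0.0095 y [-0.0048  0.0074  0.0078]
  z 0.209 210 x [-0.0219  0.0044] mid -0.0087 y [-0.0043  0.0075  0.0086]
  z 0.224 387 x [-0.0178  0.0048] mid -0.0065 y [-0.003   0.0085  0.01  ]
  z 0.239 579 x [-0.0166  0.0057] mid -0.0055 y [-0.0062  0.007   0.0083]
  z 0.254 420 x [-0.0179  0.0183] mid 0.0002 y [-0.0032  0.0075  0.0097]
  z 0.269 1146 x [-0.0267  0.0269] mid 0.0001 y [-0.0053  0.0079  0.0103]
  z 0.284 1507 x [-0.0274  0.0277] mid 0.0001 y [-0.0019  0.0084  0.0104]
  z 0.299 2460 x [-0.0273  0.0274] mid 0.0 y [-0.0043  0.0078  0.0103]
  z 0.314 3127 x [-0.0276  0.0274] mid -0.0001 y [-0.0053  0.0067  0.0106]
  z 0.329 1825 x [-0.0256  0.0256] mid 0.0 y [-0.0015  0.0097  0.0107]
pulley z 0 None
red top z 0.3165
yaw 1.1779159130602768
wrist 5435 rim z 0.0813 1061 [ 557.9 -221.4] [ 89.1 109.5] 3.9 [[0.5144, -0.2761], [0.5864, -0.1662]]
  floor 1270 0.005194061209839812
   blue [ 0.5479 -0.2069  0.0865] 0.446
   yel [ 0.5286 -0.202   0.0835] 0.087
scene 3443 rim z 0.5308 300 [ 590.4 -231. ] [32.7 85.5] 30.1 [[0.566, -0.2745], [0.6106, -0.201]]
  floor 2 0.02788408742226156
   blue [ 0.5511 -0.1991  0.0786] 0.089
   yel [ 0.5287 -0.2003  0.0734] 0.084
side 5002 rim z 0.631 274 [ 539.5 -283.7] [ 66.1 141.1] 87.6 [[0.4708, -0.3174], [0.5848, -0.2492]]
  floor 0 None
   blue [ 0.5437 -0.2081  0.0825] 0.371
   yel [ 0.5207 -0.2088  0.0816] 0.268
```

```bash
python3 - <<'E'
from m import *
for n,src in (("wrist","wrist9"),("scene","scene"),("side","side")):
    c=load(src); v,u=np.mgrid[:420,:560]; uv=np.c_[u.ravel(),v.ravel()]; P=depthpts(c,uv)
    h=cv2.cvtColor(c["img"],cv2.COLOR_RGB2HSV).reshape(-1,3).astype(int)
    g=(h[:,0]>50)&(h[:,0]<90)&(h[:,1]>80)&(P[:,1]<-.212)&(P[:,1]>-.30)&(abs(P[:,0]-.55)<.06)&(abs(P[:,2]-.0795)<.0035)
    q=P[g,:2]; r=cv2.minAreaRect((q*1e3).astype(np.float32)); print(n,g.sum(),np.round(r[0],1),np.round(r[1],1),round(r[2],1))
    print(np.round(cv2.boxPoints(r),1).tolist())
    if n=="wrist":
        f=(h[:,0]>50)&(h[:,0]<90)&(h[:,1]>60)&(P[:,2]<.012)&(P[:,2]>.002)&(abs(P[:,0]-.55)<.033)&(abs(P[:,1]+.248)<.026); r=cv2.minAreaRect((P[f,:2]*1e3).astype(np.float32)); print(" floor",f.sum(),np.round(r[0],1),np.round(r[1],1),round(r[2],1))
E
```

```text
wrist 941 [ 550.3 -249.5] [70.2 54.5] 4.2
[[513.4000244140625, -224.89999389648438], [517.2999877929688, -279.20001220703125], [587.2999877929688, -274.1000061035156], [583.2999877929688, -219.8000030517578]]
 floor 1406 [ 550.9 -255.7] [60.3 32.5] 4.5
scene 262 [ 551.3 -247.8] [72.7 56.6] 3.6
[[513.2000122070312, -221.8000030517578], [516.7000122070312, -278.29998779296875], [589.2999877929688, -273.70001220703125], [585.7999877929688, -217.3000030517578]]
side 309 [ 549.2 -249.6] [72.3 56.1] 4.7
[[510.79998779296875, -224.60000610351562], [515.5, -280.5], [587.5, -274.6000061035156], [582.9000244140625, -218.60000610351562]]
```

>>> {"op": "move_arm", "data": {"travel": [[-0.05, -0.19, 0], [0, 0, -1.5], [0, 0, -2], [0, 0, -1.5], [0, 0, -1], [0, 0, -0.5], [0, 0, -0.5], [0, 0, -0.5], [0, 0, -0.5], [0, 0, 0]], "spin": [3, 0, 0, 0, 0, 0, 0, 0, 0, 0], "gripper": [1, 1, 1, 1, 1, 1, 1, 1, 1, 1]}}

```text
t: 26.02
eef_pos: [0.5631, -0.2503, 0.1634]
eef_rot: [-1.792, 1.57, 2.992]
ft_force: [-0.8, 0.8, -0.2]
finger_gap: 0.352
```

>>> {"op": "move_arm", "data": {"travel": [[0, 0, -0.5], [0, 0, -0.5], [0, 0, -0.5], [0, 0, -0.5], [0, 0, 0]], "spin": [0, 0, 0, 0, 0], "gripper": [1, 1, 1, 1, 1]}}

```text
t: 26.65
eef_pos: [0.563, -0.2503, 0.1433]
eef_rot: [-1.884, 1.57, 2.9]
ft_force: [0.4, 0.1, -1.6]
finger_gap: 0.353
```

```bash
python3 pl.py | sed -n '1p;$p'
```

```text
[ 0.56302482 -0.25029179  0.14327706] [ 0.41  0.13 -1.62] 0.3529719430977554
red top z 0.216
```

>>> {"op": "move_arm", "data": {"travel": [[0, 0, -0.7], [0, 0, -0.8], [0, 0, -0.8], [0, 0, -0.7], [0, 0, -0.4], [0, 0, 0]], "spin": [0, 0, 0, 0, 0, 0], "gripper": [1, 1, 1, 1, 1, 1]}}

```text
t: 27.45
eef_pos: [0.5631, -0.2504, 0.1095]
eef_rot: [-1.657, 1.57, 3.128]
ft_force: [-0.8, -0.3, -2.0]
finger_gap: 0.357
```

>>> {"op": "move_arm", "data": {"travel": [[0, 0, -0.2], [0, 0, -0.2], [0, 0, 0]], "spin": [0, 0, 0], "gripper": [1, 1, 1]}}

```text
t: 27.82
eef_pos: [0.5632, -0.2503, 0.1056]
eef_rot: [-1.718, 1.571, 3.067]
ft_force: [0.9, 0.8, -1.4]
finger_gap: 0.355
```

>>> {"op": "move_arm", "data": {"travel": [[0, 0, -0.2], [0, 0, 0]], "spin": [0, 0], "gripper": [1, 1]}}

```text
t: 28.08
eef_pos: [0.5633, -0.2504, 0.1037]
eef_rot: [-0.471, 1.571, -1.97]
ft_force: [-0.5, -0.4, -0.6]
finger_gap: 0.355
```

>>> {"op": "move_arm", "data": {"travel": [[0, 0, -0.15], [0, 0, 0], [0, 0, 0], [0, 0, 0], [0, 0, 0], [0, 0, 0], [0, 0, 0], [0, 0, 0], [0, 0, 0], [0, 0, 0], [0, 0, 0]], "spin": [0, 0, 0, 0, 0, 0, 0, 0, 0, 0, 0], "gripper": [1, 1, 0.6, 0.55, 0.5, 0.45, 0.4, 0.35, 0.3, 0.25, 0.2], "newtons": 4}}

```text
t: 29.45
eef_pos: [0.5632, -0.2505, 0.1023]
eef_rot: [0.048, 1.571, -1.451]
ft_force: [0.2, -0.1, -0.1]
finger_gap: 0.794
```

```bash
python3 - <<'E'
from m import *
o=env.observe(); p=o["eef_pos"]; R=Ro.from_euler("xyz",o["eef_rot"]).as_matrix(); a=np.arctan2(R[1,1],R[0,1]); B=np.array([[np.cos(a),np.sin(a)],[-np.sin(a),np.cos(a)]]); print(p,o["ft_force"].round(2),o["finger_gap"])
for n in("wrist","scene","side"):
    c=cam(n); v,u=np.mgrid[:420,:560]; P=depthpts(c,np.c_[u.ravel(),v.ravel()]); d=(P[:,:2]-p[:2])@B.T
    h=cv2.cvtColor(c["img"],cv2.COLOR_RGB2HSV).reshape(-1,3).astype(int)
    r=((h[:,0]<5)|(h[:,0]>175))&(h[:,1]>150)&(h[:,2]>50)&(abs(d)<.06).all(1)
    for lo in (.11,.13,.15,.165):
        k=r&(P[:,2]>lo)&(P[:,2]<lo+.02)
        if k.sum()>4: print(n,lo,k.sum(),np.percentile(d[k],[2,98],axis=0).round(4).tolist(),"ztop",np.percentile(P[r,2],99).round(4))
E
```

```text
[ 0.56324306 -0.25045187  0.10227822] [ 0.17 -0.11 -0.13] 0.7936054662421738
wrist 0.11 416 [[-0.017, 0.0188], [0.0043, 0.034]] ztop 0.1702
wrist 0.13 601 [[-0.0204, 0.0235], [0.0073, 0.039]] ztop 0.1702
wrist 0.15 2747 [[-0.0354, 0.0297], [0.0221, 0.0438]] ztop 0.1702
wrist 0.165 2172 [[-0.0355, 0.0312], [0.0221, 0.0439]] ztop 0.1702
scene 0.11 70 [[-0.0219, 0.021], [0.0124, 0.0349]] ztop 0.17
scene 0.13 85 [[-0.0237, 0.0247], [0.0148, 0.0395]] ztop 0.17
scene 0.15 136 [[-0.03, 0.0291], [0.0231, 0.0439]] ztop 0.17
scene 0.165 62 [[-0.0306, 0.0319], [0.0232, 0.0443]] ztop 0.17
side 0.11 95 [[-0.0214, 0.0159], [0.0103, 0.0333]] ztop 0.1709
side 0.13 60 [[-0.021, 0.0202], [0.0122, 0.0363]] ztop 0.1709
side 0.15 83 [[0.0051, 0.0263], [0.0195, 0.0431]] ztop 0.1709
side 0.165 33 [[0.008, 0.0287], [0.0199, 0.0431]] ztop 0.1709
```

The pliers are free and lean slightly in the pocket (~11° toward +y). I open fully and retreat upward.

>>> {"op": "move_arm", "data": {"travel": [[0, 0, 0], [0, 0, 0], [0, 0, 1], [0, 0, 2], [0, 0, 3], [0, 0, 4], [0, 0, 4], [0, 0, 3], [-1.5, 0, 0], [0, 0, 0], [0, 0, 0]], "spin": [0, 0, 0, 0, 0, 0, 0, 0, 0, 0, 0], "gripper": [0, 0, 0, 0, 0, 0, 0, 0, 0, 0, 0]}}

```text
t: 30.98
eef_pos: [0.5481, -0.2501, 0.2719]
eef_rot: [-2.188, 1.57, 2.597]
ft_force: [-0.3, 0.2, 0.4]
finger_gap: 1.003
```

```bash
python3 - <<'E'
from m import *
o=env.observe(); print(o["t"],o["eef_pos"],o["ft_force"].round(2))
im=[]
for n in("side","scene"):
    c=cam(n); v,u=np.mgrid[:420,:560]; P=depthpts(c,np.c_[u.ravel(),v.ravel()])
    h=cv2.cvtColor(c["img"],cv2.COLOR_RGB2HSV).reshape(-1,3).astype(int)
    r=((h[:,0]<5)|(h[:,0]>175))&(h[:,1]>150)&(h[:,2]>50)&(abs(P[:,1]+.23)<.08)&(abs(P[:,0]-.55)<.08)
    print(n,"red",r.sum(),np.percentile(P[r],[1,50,99],axis=0).round(3).tolist())
    f=np.hypot(P[:,0]-.5315,P[:,1]+.0165); t=(f<.041)&(f>.028)&(P[:,2]>.07)&(P[:,2]<.09); print(" pulley z",np.median(P[t,2]).round(4))
    u0,v0=proj(c,[[.54,-.13,.10]])[0].astype(int); x0=max(0,u0-100); w=c["img"][v0-75:v0+75,x0:x0+200,::-1]; im.append(cv2.resize(w,(400,300),interpolation=cv2.INTER_CUBIC))
    u1,v1=proj(c,[[.5315,-.0165,.085]])[0].astype(int); w=c["img"][v1-25:v1+20,u1-30:u1+30,::-1]; im.append(cv2.resize(w,(400,300),interpolation=cv2.INTER_CUBIC))
cv2.imwrite("pics/fin.png",np.vstack([np.hstack(im[:2]),np.hstack(im[2:])]))
E
```

```text
30.975 [ 0.54807885 -0.25007721  0.27185383] [-0.31  0.15  0.39]
side red 435 [[0.524, -0.236, 0.101], [0.563, -0.223, 0.141], [0.579, -0.206, 0.17]]
 pulley z 0.0784
scene red 334 [[0.53, -0.23, 0.1], [0.569, -0.218, 0.145], [0.583, -0.206, 0.17]]
 pulley z 0.078
```

View pics/fin.png

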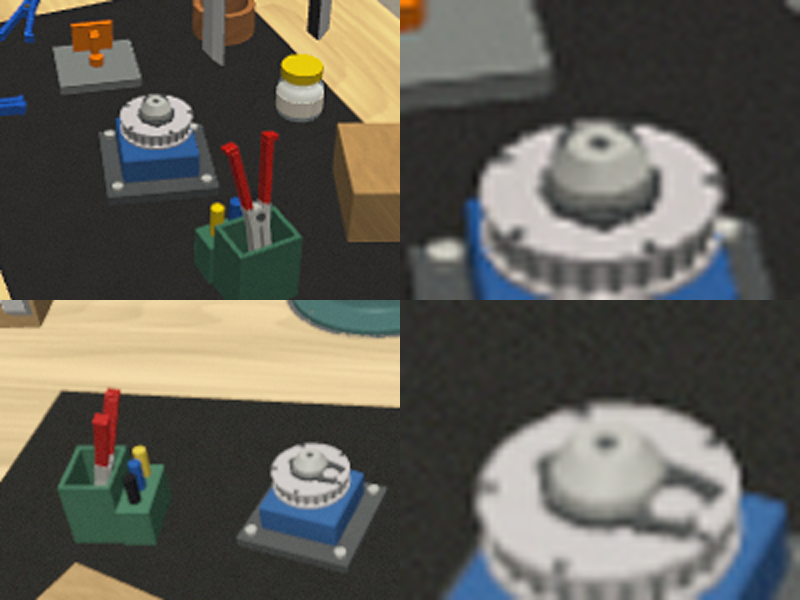

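The final view shows the ring seated below the cone all round ((600,195) upper right, (600,510) lower right) and the pulley held down. The pliers stand in the pocket at (255,200), and the bystanders are in place.

```bash
python3 -c "
from workcell import env
print(env.hand_in())"
```

```text
the job is handed in; nothing more can be done
None
```

The job is done and handed in at about 31 s of the 64 s allowed. The snap ring is in the shaft's groove, the pulley is locked down, and the red pliers stand in the empty caddy pocket.

**What I did**
- I squeezed the pliers to the stop, lifted the ring from the dock and slid it over the shaft.
- I pressed the pulley down until the force rose sharply, at about 10 N net.
- I eased the grip from 35 to 3.5 N, so the ring closed and the pliers came away without it.
- I left the pliers in the caddy and moved the gripper clear, about 10 cm above them.

**Last checks**
- The pulley top is at about 78 mm, against 82–83 mm free and 76 mm at the stop. It is held about 4 mm down, the spring having lifted it against the ring.
- In the last pictures the ring lies in the groove all round the shaft.
- The tool reads about zero outside force, and the tape roll, tin and carton were never approached.

**What differed or disagreed**
- **Fingertips:** they sat about 33 mm higher than the stated tool geometry.
- **Grip:** the straight fingers always met the flared handle ends first, so I squeezed the pliers by the flares instead of at the grip point. It took four trial squeezes in the dock to find this out.
- **Tilt:** the pliers hung 2.5° to 4° off vertical in the grip.
- **Standing pose:** the pliers lean about 11° against the pocket wall instead of standing plumb.

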